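Move a hanging vial carrier into the docking saddle of the other hook

TASK

Lift the vial carrier off its plain hook stand and, without setting it down, keeping it level and never bumping or pressing it hard on either stand, hang it in the docking saddle of the other one: its crossbar down on the arm, held between the sill and the spring paddle. Where the saddle is clamped along the arm differs each time, so feel for the paddle and press it back gently, never hard against its end, then let go. Keep the vials standing in the carrier and leave the other things on the table where they are.

Things in the scene. Friction and masses are not known exactly. Their poses are not given: they have to be found in the camera images.
- basket: Vial carrier, 0.28 to 0.49 kg plus four 20 g vials. White plastic block 110 (x) x 120 (y) x 25 high. At x = 0 two steel uprights, inner faces 44 mm apart in y, carry a steel crossbar 8 thick in x, 60 long in y, heights 122 to 132: a hook arm along x passes under it. A black grip tab stands on the crossbar. Origin: centre of the block's underside; z up.
- eye (a point): Middle of the underside of the carrier's crossbar, 122 mm above the carrier's origin; axes as the carrier. This rests on the hook arm.
- tab (a point): Where to grip the carrier: in its black tab, 10 thick in x, 30 wide in y, heights 132 to 198 over the carrier's origin; this point is at 174. Fingers close along x; keep their tips 15 mm or more above the crossbar, clear of the paddle.
- hook_a: Plain steel stand, fixed, on which the carrier hangs at the start. Origin: table level on the axis of its 20 mm square post (225 high, on a 100 x 100 x 12 base plate). A level arm, 12 x 12 mm, top face 225 mm up, runs from the post axis along -x for 190 mm; its end has an upturned lip 6 mm long, 8 mm above the arm top.
- hook_a_tip (a point): Free end of that arm, middle of the arm's top face (225 mm up, below the lip); x runs along the arm to the post, z up.
- hook_b: Receiving stand: same post, arm and lip, with a docking saddle clamped on the arm, fixed but at a place that differs each time and is not measured. The saddle has a sill 8 mm long, 18 wide, 7 mm above the arm top; directly behind it (post side) a white spring paddle, 22 wide, from 1 to 24 mm above the arm top, touching the sill at rest; 26 mm behind the sill a fixed housing 28 high.
- hook_b_tip (a point): Free end of the receiving arm, as hook_a_tip; x runs along the arm to the post. The sill's rear face, where the paddle begins, lies 47 to 103 mm from here. Crossbar over the sill at 8 to 18 mm above the arm top, push the paddle back 9 to 12 mm, lower onto the arm. Paddle friction can hold the crossbar up: see that it is down before letting go.
- paddle (a joint): Travel of the spring paddle on the receiving stand, m: 0 at rest against the sill, grows as it is pushed towards the post, hard end at 0.013. Spring: 2.5 N to start it, then 0.5 N per mm. With the crossbar (8 mm) properly seated and let go it reads about 0.008.
- vial0: Capped glass vial, 22 diameter x 45 high, standing in a 24 mm square pocket of the carrier; origin: centre of its underside, 5 mm above the carrier's underside.
- vial1: The same, another pocket.
- vial2: The same, another pocket.
- vial3: The same, another pocket.
- beaker: Bystander: open steel cup 60 diameter x 65 high on the table; origin: centre of its underside.
- jar: Bystander: amber jar 48 diameter x 75 high on the table; origin: centre of its underside.
- cap_tray: Bystander: grey open tray 60 x 90 x 22 on the table; origin: centre of its underside.
Mind the look-alikes: they are no part of the job. There is more than one size of the basket; the one meant has the size given above.

How it is judged:
By the outcome, as a careful person would: the job done as asked, in the order asked, and still so for the second after the job is handed in, with the robot touching nothing.
It also fails if it takes over 69 s, if anything falls off the work surface, if the arm or the gripper's body presses on something with over 40 N, if the wrist force passes 120 N, or if a joint passes its speed limit or range.

ROBOT

A 7-joint arm with a two-finger parallel gripper is mounted at the origin on the work surface. World frame = base frame: x ahead of the robot, y to its left, z up, the work surface at z = 0. Lengths are in mm, angles in rad, forces in N, time in s.
With the tool pointing down it reaches from about 425 to 925 mm from the base axis. Payload 6.8 kg.
Tool frame: the origin (TCP) lies where the fingers leave the gripper's body, on its centre line; the fingertips stand 80 mm ahead of it and the grasp point (between the pads) lies robot.grasp_offset ahead of it (robot.grasp_offset is the distance from the TCP to the grasp point, in mm); x points along the fingers, y is the direction in which the jaws open and shut, and the axes are right-handed (so a half turn about x gives the same grasp; the last joint's range is limited). The gripper opens to 88 mm and grips with 3 to 60 N. Pads are 20 mm wide; open, the fingers measure 115 mm over their backs; the gripper's body (75 mm by 178 mm) begins 61 mm behind the grasp point.
Start: joints at [1.016, 0.477, 0.022, 1.555, -0.011, 1.109, -0.083], TCP at [291.665, -608.75, 302.664] pointing down, gripper open.
Joint ranges: [-2.96, 2.96], [-0.34, 2.1], [-1.41, 1.46], [0.24, 2.44], [-1.37, 4.51], [0.17, 1.92], [-2.96, 2.96]. Speed limits (rad/s): [2.39, 2.39, 3.14, 3.14, 3.14, 3.14, 3.14].

INTERFACE

Orientations are given as a unit quaternion [x, y, z, w].
In Python, from bench import robot gives the robot as it stands.
- The arm moves only by the tool jog_arm, never from a script. Its argument "moves" is a list of rows, each a list of 4 numbers: the shift along the tool's x, y, z in cm, then the turn about the tool's x in degrees. In form: [[dx, dy, dz, twist], ...]. A call has exactly 8 rows; each row shifts and turns the commanded pose from where the row before left it, along the tool's axes as they then stand; what a row does not reach is not made up. A row lasts 1/12 s, in which the tool goes at most 41.7 mm and 7.16 degrees, less where a joint would pass 70% of its speed; a pose out of reach is approached as far as the arm can. A call with a gripper value outside its range is refused whole. "grip" is the finger opening in cm, from 0 to 8.78, set as the call begins (left out, the last holds). The fingers move at their own pace and stop on an object; "squeeze" is the grip in N (left out, the last holds). Time passes only in rows, so rows that do not move let the fingers close, or fill a call up. It gives the time, the measured TCP pose, the force and the opening at its end, in the units of the state.
- robot.get_state(): the state, without advancing time (a new reading comes with each control period).
- robot.snapshot(name): name is "scene" or "side" or "wrist"; returns a dict with "frame" (480x640x3 uint8, red, green, blue), "depth" (480x640 float32, mm along the optical axis (not along the pixel's ray), 0 where there is no reading), "camera_matrix" (3x3 intrinsics, pixels), "k1" (the pictures are not rectified: a ray, as slopes to the right and down, at radius r is drawn at 1 + k1 r^2 times it, then the intrinsics apply), "pose" (4x4, takes a point from camera to world coordinates); the wrist camera has in their place "hand_eye" (4x4, takes a point from camera to tool coordinates, whose origin is the TCP and whose axes are the tool frame's). Camera axes: x right, y up, looking along -z (the intrinsics and any distortion apply to the point x, -y, -z); pixel columns grow to the right and rows downward; lengths in mm; the calibration is good to about 2 mm. A picture is of the moment at which its call begins: read the wrist's pose just before it.
- robot.finish_job(): hands the job in, once; it reports no verdict.
Trained networks look in a picture, given as the dict that the camera call returned (one of the last four; its "shot" number tells which), for a name from the list of things; names that differ only in an ending like _2 or _b are one class to them, and where a whole thing is asked for, a point or a joint stands for the part that bears it (a point fixed in the world has none). Each returns a list of dicts, best first, with "score" (0 to 1); they miss things now and then, are a little off and sometimes report something else, mostly with a low value. They report only what shows in the picture. A call takes as long as a camera call. They do not tell look-alikes from the thing itself.
- robot.boxes_of(label, picture): "point" ([column, row] in pixels, amid what is visible of it).
- robot.spot_point(label, picture): "point" ([column, row] in pixels: a listed point, or the origin of a listed thing).
The state is a dict: "clock": time; "qpos": joint angles; "joint_vel": joint speeds; "joint_torque": joint torques, N m; "eef_pos": TCP position; "tcp_rot": TCP orientation; "contact_force": force on the tool from outside, world axes, zero at the start; "moment": the same for the moment, N m; "gripper_width": finger opening in mm.
Only numpy, scipy, OpenCV 4.12 (cv2) and the standard library are available. Lean on these libraries where they do the work, as an engineer would, in place of code of your own. Each camera call takes 0.05 s, during which the arm holds its last target.

## Working session

There is one attempt and no reset: what is moved stays moved. The work goes in short steps, Python scripts to look and compute and a tool call to move; the robot and the scene stay as the last step left them, time stands still between calls to the robot, and variables do not carry over. Pictures are saved under pics/ and viewed, and the job is handed in when it is done.

Besides the shell and the picture viewer there is one more tool, called after "Request:" as name([rows], argument=value, ...), one row to a line, values as JSON. jog_arm: Moves the arm, as the interface text tells. Its arguments: {"type":"object","properties":{"moves":{"type":"array","items":{"type":"array","items":{"type":"number"}}},"grip":{"type":"number"},"squeeze":{"type":"number"}},"required":["moves"]}

```bash
ls -la; mkdir -p pics
cat > h.py <<'E'
from bench import robot
import numpy as np, cv2
from scipy.spatial.transform import Rotation as R
def st():
    return robot.get_state()
def T_tool(s):
    T=np.eye(4); T[:3,:3]=R.from_quat(s['tcp_rot']).as_matrix(); T[:3,3]=s['eef_pos']; return T
def cam(name):
    s=st(); p=robot.snapshot(name)
    p['T']=p['pose'] if 'pose' in p else T_tool(s)@p['hand_eye']
    return p
def ray(p,px):
    K=np.array(p['camera_matrix']); k1=p['k1']
    u=(px[0]-K[0,2])/K[0,0]; v=(px[1]-K[1,2])/K[1,1]
    x,y=u,v
    for _ in range(20):
        f=1+k1*(x*x+y*y); x,y=u/f,v/f
    d=np.array([x,-y,-1.0]); T=np.array(p['T'])
    return T[:3,3],T[:3,:3]@d   # depth-scaled
def at_depth(p,px,dep=None):
    if dep is None: dep=p['depth'][int(round(px[1])),int(round(px[0]))]
    o,d=ray(p,px); return o+d*dep
def proj(p,X):
    T=np.array(p['T']); c=T[:3,:3].T@(np.array(X)-T[:3,3]); x,y=c[0]/-c[2],-c[1]/-c[2]
    f=1+p['k1']*(x*x+y*y); K=np.array(p['camera_matrix'])
    return np.array([K[0,0]*x*f+K[0,2],K[1,1]*y*f+K[1,2]])
def tri(obs):
    A=np.zeros((3,3));b=np.zeros(3)
    for p,px in obs:
        o,d=ray(p,px); d=d/np.linalg.norm(d); M=np.eye(3)-np.outer(d,d); A+=M;b+=M@o
    return np.linalg.solve(A,b)
def save(p,fn): cv2.imwrite(fn,cv2.cvtColor(np.ascontiguousarray(p['frame']),cv2.COLOR_RGB2BGR))
def cloud(p):
    H,W=p['depth'].shape; K=np.array(p['camera_matrix']).astype(float)
    g=np.stack(np.meshgrid(np.arange(W),np.arange(H)),-1).reshape(-1,1,2).astype(float)
    u=(g[:,0,0]-K[0,2])/K[0,0]; v=(g[:,0,1]-K[1,2])/K[1,1]; x,y=u.copy(),v.copy()
    for _ in range(20):
        f=1+p['k1']*(x*x+y*y); x,y=u/f,v/f
    d=p['depth'].reshape(-1)
    c=np.stack([x*d,-y*d,-d],1); T=np.array(p['T']); w=c@T[:3,:3].T+T[:3,3]; w[d==0]=np.nan
    return w.reshape(H,W,3)
E
python3 - <<'E'
from h import *
import pickle
s=st(); print({k:np.round(v,3) for k,v in s.items()}); print(robot.grasp_offset)
for n in ['scene','side','wrist']:
    p=cam(n); save(p,f'pics/{n}0.png'); pickle.dump(p,open(f'{n}0.pkl','wb'))
    print(n,p['shot'],np.round(p['T'],3).tolist(),np.round(p['camera_matrix'],1).tolist(),p['k1'])
    for l in ['basket','eye','tab','hook_a','hook_a_tip','hook_b_tip','paddle','vial0','beaker','jar','cap_tray']:
        for f in ('boxes_of','spot_point'):
            try: r=getattr(robot,f)(l,p); print(n,f,l,[(np.round(q['point']).tolist(),round(q['score'],2)) for q in r])
            except Exception as e: print(n,f,l,'ERR',str(e)[:60])
print(st()['clock'])
E
```

```text
total 12
drwxr-xr-x  3 agent agent 4096 Dec  7 15:46 .
drwxr-xr-x 23 root  root  4096 Dec  7 15:46 ..
drwxr-xr-x  2 agent agent 4096 Dec  7 15:46 pics
{'clock': np.float64(0.0), 'qpos': array([ 1.016,  0.478,  0.022,  1.556, -0.012,  1.109, -0.083]), 'joint_vel': array([ 0.002, -0.   ,  0.001, -0.   ,  0.   , -0.001, -0.   ]), 'joint_torque': array([ 1.0000e-03, -5.8285e+01,  1.5350e+00, -2.7261e+01, -5.4000e-02,
        1.7000e-02,  0.0000e+00]), 'eef_pos': array([ 291.455, -608.345,  301.681]), 'tcp_rot': array([-0.689, -0.157,  0.69 , -0.156]), 'contact_force': array([-0.574, -0.422, -0.547]), 'moment': array([-0.023,  0.037,  0.007]), 'gripper_width': np.float64(87.967)}
61.3
scene 1 [[0.708, -0.486, 0.513, 1103.215], [0.707, 0.493, -0.508, -592.752], [-0.005, 0.722, 0.692, 975.401], [0.0, 0.0, 0.0, 1.0]] [[558.3, 0.0, 315.7], [0.0, 558.3, 247.0], [0.0, 0.0, 1.0]] -0.11776303523952895
scene boxes_of basket [([344.0, 192.0], 0.92), ([422.0, 230.0], 0.7), ([306.0, 225.0], 0.62)]
scene spot_point basket [([420.0, 239.0], 0.92), ([346.0, 197.0], 0.82), ([305.0, 229.0], 0.78)]
scene b
[... 3479 characters left out ...]
], [0.0, 348.2, 234.1], [0.0, 0.0, 1.0]] -0.051411091303806784
wrist boxes_of basket []
wrist spot_point basket []
wrist boxes_of eye []
wrist spot_point eye []
wrist boxes_of tab []
wrist spot_point tab []
wrist boxes_of hook_a []
wrist spot_point hook_a []
wrist boxes_of hook_a_tip []
wrist spot_point hook_a_tip []
wrist boxes_of hook_b_tip []
wrist spot_point hook_b_tip []
wrist boxes_of paddle []
wrist spot_point paddle ERR it knows: basket, beaker, cap_tray, eye, hook, hook_a_tip, h
wrist boxes_of vial0 []
wrist spot_point vial0 []
wrist boxes_of beaker []
wrist spot_point beaker []
wrist boxes_of jar []
wrist spot_point jar []
wrist boxes_of cap_tray []
wrist spot_point cap_tray []
3.3
```

View pics/scene0.png

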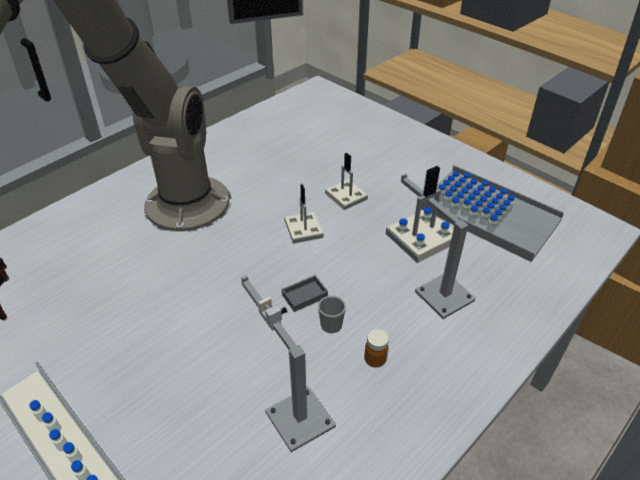

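View pics/side0.png

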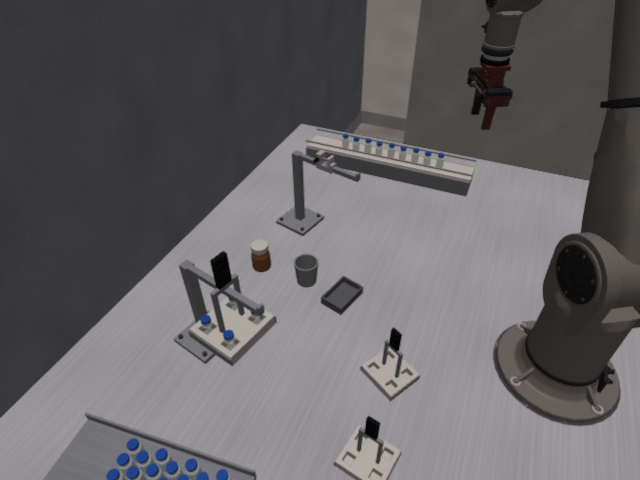

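View pics/wrist0.png

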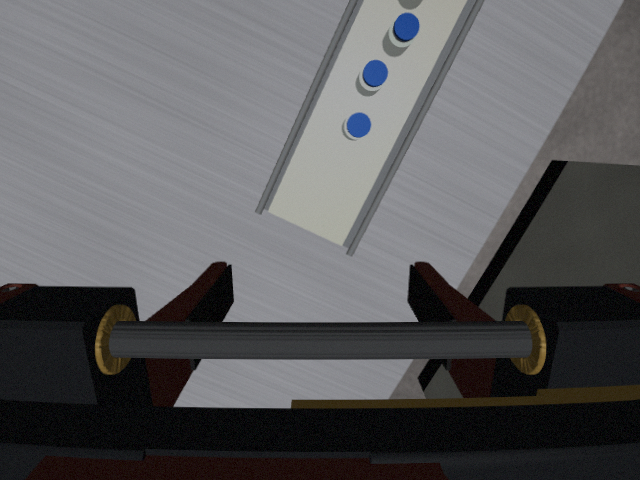

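Candidates for the carrier in the scene view are (422,230), which hangs on the plain stand with four blue vials, and two small empty ones on the table at (346,192) and (303,227). I choose the hanging one. The receiving stand, with its saddle at about (268,308), is the one at (300,410). Next I measure.

```bash
cat > m1.py <<'E'
from h import *
import pickle
S=pickle.load(open('scene0.pkl','rb')); D=pickle.load(open('side0.pkl','rb'))
def show(n,a,b): 
    X=tri([(S,a),(D,b)]); print(n,X.round(1),'res',np.linalg.norm(proj(S,X)-a).round(1),np.linalg.norm(proj(D,X)-b).round(1),'depthS',at_depth(S,a).round(1),'depthD',at_depth(D,b).round(1))
show('tipA',(405,182),(260,306)); show('tipB',(242,279),(358,180))
show('eye',(428,199),(228,284)); show('tab',(432,178),(222,269)); show('bask',(420,239),(233,328))
show('hookA',(448,295),(203,338)); show('hookB',(300,418),(301,223))
for n,p in (('scene',S),('side',D)):
    c=cloud(p); z=c[...,2]; print(n,'table z',np.nanmedian(z))
    # points on arm tops: z 215..240
    for nm,(x0,x1,y0,y1) in {'A':(0,0,0,0)}.items(): pass
    m=(z>205)&(z<300)&(c[...,0]>450)&(c[...,0]<1000)
    pts=c[m]; print(len(pts))
    np.save(n+'_hi.npy',pts)
cv2.imwrite('pics/cropS.png',cv2.resize(cv2.cvtColor(S['frame'][140:320,370:520],cv2.COLOR_RGB2BGR),None,fx=3.3,fy=3.3,interpolation=cv2.INTER_CUBIC))
cv2.imwrite('pics/cropB.png',cv2.resize(cv2.cvtColor(S['frame'][260:370,225:345],cv2.COLOR_RGB2BGR),None,fx=5,fy=5,interpolation=cv2.INTER_CUBIC))
E
python3 m1.py
```

```text
tipA [534.8 251.4 217.8] res 0.8 1.0 depthS [539.6 247.4 222.3] depthD [524.9 262.2 234.4]
tipB [ 510.  -192.   217.3] res 2.4 1.8 depthS [ 518.3 -202.   233.7] depthD [ 513.2 -188.9  216.3]
eye [611.2 232.7 223. ] res 1.0 1.2 depthS [613.6 232.6 224.4] depthD [602.9 239.2 233. ]
tab [607.5 242.9 271.8] res 0.5 0.7 depthS [613.4 235.1 278.9] depthD [605.2 243.9 273.7]
bask [610.9 237.1 102.2] res 1.2 1.5 depthS [635.8 190.1 149.8] depthD [599.4 254.4 128. ]
hookA [ 7.146e+02  2.255e+02 -1.000e-01] res 0.1 0.1 depthS [719.7 214.2  13.1] depthD [637.7 296.9 129. ]
hookB [ 694.1 -233.1   -6.3] res 0.2 0.1 depthS [ 706.4 -244.3   23.7] depthD [ 686.3 -217.2    7.9]
scene table z -0.5736424917774912
3048
side table z 2.288273621702615
3572
```

View pics/cropS.png

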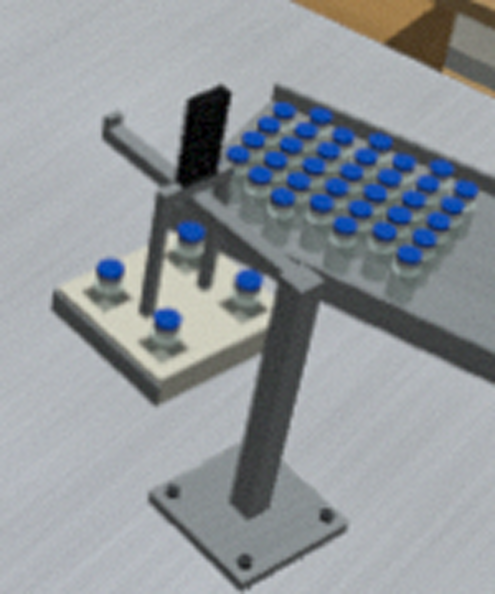

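View pics/cropB.png

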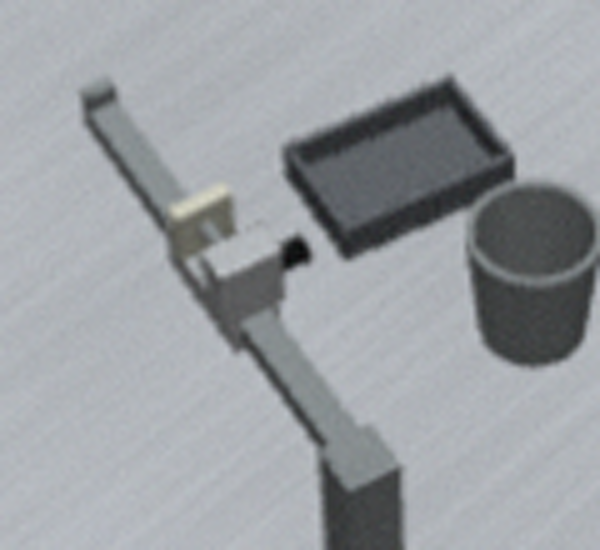

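Run:
```python
import numpy as np
for n in ('scene','side'):
    P=np.load(n+'_hi.npy')
    for nm,(o,t) in {'A':((715,225),(535,251)),'B':((694,-233),(510,-192))}.items():
        o=np.array(o,float);t=np.array(t,float);e=(o-t)/np.linalg.norm(o-t);q=np.array([-e[1],e[0]])
        d=P[:,:2]-t; s=d@e; l=d@q
        m=(s>-20)&(s<215)&(abs(l)<40)&(P[:,2]>212)&(P[:,2]<290)
        Q=P[m];s=s[m];l=l[m]
        print(n,nm,len(Q),'smin',np.percentile(s,1))
        for a in range(-10,210,10):
            k=(s>=a)&(s<a+10)
            if k.sum()>3: print(a,k.sum(),'l',np.percentile(l[k],[5,50,95]).round(1),'z',np.percentile(Q[k,2],[5,50,95]).round(1))
```

```text
scene A 1033 smin -8.32832668574668
-10 39 l [-2.   2.3  9.7] z [214.4 226.1 233.4]
0 29 l [-3.6 -0.1 10.7] z [215.7 221.8 225.7]
10 30 l [-3.5 -0.4  8.1] z [214.  221.7 226.2]
20 28 l [-4.6 -1.1  8.7] z [213.1 222.6 225.5]
30 31 l [-5.3 -2.6  8.1] z [214.3 222.3 225.7]
40 27 l [-5.8 -2.3  6. ] z [213.1 222.5 224.7]
50 21 l [-7.  -4.6  5.9] z [216.2 222.4 224.8]
60 7 l [-21.  -15.2  -7.6] z [224.7 274.1 284.3]
70 260 l [-30.3 -13.5  18.7] z [215.3 244.4 286.1]
80 183 l [-16.    2.   23.4] z [217.4 242.2 282.9]
90 30 l [-10.2  -7.1   2.6] z [213.2 222.1 223.8]
100 32 l [-11.6  -8.5   0.9] z [213.5 221.1 225. ]
110 29 l [-11.5  -9.    0.9] z [215.1 222.3 225.6]
120 33 l [-13.8 -10.   -0.7] z [213.7 222.  225.5]
130 33 l [-13.8 -10.   -0.3] z [214.4 222.2 224.7]
140 34 l [-15.1 -10.9  -1. ] z [214.2 222.1 225.4]
150 31 l [-14.8 -11.5  -3.2] z [213.8 221.2 224.5]
160 35 l [-18.9 -13.   -2.7] z [213.5 222.1 225. ]
170 50 l [-20.7 -14.1  -0. ] z [214.7 222.6 225.5]
180 67 l [-21.2 -11.7  -1.1] z [212.8 220.4 225.2]
scene B 1213 smin 5.741960504460767
0 44 l [-8.3 -3.1  2.4] z [219.9 229.3 
[... 2316 characters left out ...]
5.3  7.6] z [215.5 223.4 226.4]
70 43 l [-6.2  5.   9.5] z [215.6 226.7 233.1]
80 88 l [-10.6   7.1  11.6] z [217.1 237.5 249.6]
90 25 l [ 0.6  8.4 11. ] z [213.2 222.5 241.6]
100 71 l [-8.   3.1 11.8] z [217.3 232.1 252.1]
110 89 l [-9.7 10.3 24.1] z [217.9 243.9 254. ]
120 18 l [-2.   8.5 12.6] z [213.2 233.5 253.4]
130 11 l [2.6 5.7 8.5] z [215.1 220.4 226.1]
140 25 l [-4.4  3.8  7.7] z [214.4 224.3 227.1]
150 19 l [-3.3  5.4  7.3] z [213.9 223.2 227.2]
160 23 l [-3.6  3.5  7.1] z [216.  223.6 226.5]
170 22 l [-3.6  3.8  7.1] z [217.2 223.3 226.1]
180 30 l [-6.4  4.2 11.1] z [213.9 224.3 227.8]
190 30 l [-8.1  6.5 10.7] z [214.6 224.7 227.1]
200 10 l [-6.7  6.2  9.9] z [215.2 221.3 225.7]
```

Run:
```python
from h import *
import pickle
for n in ('scene','side'):
    p=pickle.load(open(n+'0.pkl','rb')); C=cloud(p)
    P=C.reshape(-1,3); F=p['frame'].reshape(-1,3).astype(int)
    zc=222.3 if n=='scene' else 224.8
    for nm,(o,t) in {'A':((715,225),(535,251)),'B':((694,-233),(510,-192))}.items():
        o=np.array(o,float);t=np.array(t,float);
        ex=(62,90) if nm=='A' else (70,132)
        for it in range(4):
            e=(o-t)/np.linalg.norm(o-t);q=np.array([-e[1],e[0]])
            d=P[:,:2]-t; s=d@e; l=d@q
            zz=zc if nm=='A' else (224.2)
            m=(s>5)&(s<170)&(abs(l)<(14 if it<1 else 10))&(abs(P[:,2]-zz)<3.0)&~((s>ex[0])&(s<ex[1]))
            a=np.polyfit(s[m],l[m],1)
            # midline per bins with 2/98 pct
            t=t+q*a[1]; o=t+(e+q*a[0])*187
        e=(o-t)/np.linalg.norm(o-t);q=np.array([-e[1],e[0]]);d=P[:,:2]-t; s=d@e; l=d@q
        m2=(s>-15)&(s<12)&(abs(l)<9)&(abs(P[:,2]-zz)<13)
        print(n,nm,'n',m.sum(),'yaw deg',np.degrees(np.arctan2(e[1],e[0])).round(2),'width',np.percentile(l[m],[3,97]).round(1),'tip s',np.percentile(s[m2],[1,3,5]).round(1),'t',t.round(1), 'tip',(t+e*np.percentile(s[m2],3)).round(1))
        # features along
        if nm=='B':
            for nmz,(z0,z1) in {'pad':(243,251.5),'hous':(251.5,256),'sill':(229.5,233.5)}.items():
                k=(s>20)&(s<160)&(abs(l)<16)&(P[:,2]>z0)&(P[:,2]<z1)
                print(nmz,k.sum(),np.percentile(s[k],[1,5,25,50,75,95,99]).round(1),np.percentile(l[k],[2,50,98]).round(1))
    # tab: black, z 235..295 near A
    m=(np.linalg.norm(P[:,:2]-[610,238],axis=1)<40)&(P[:,2]>238)&(P[:,2]<292)&(F.max(1)<60)
    Q=P[m]; c=Q.mean(0); w,v=np.linalg.eigh(np.cov((Q-c)[:,:2].T)); v=v[:,1]; 
    s=(Q-c)[:,:2]@v; print(n,'tab n',m.sum(),c.round(1),'yaw of wide dir',np.degrees(np.arctan2(v[1],v[0])).round(1),'ext',np.percentile(s,[2,98]).round(1),'z',np.percentile(Q[:,2],[2,98]).round(1))
    # block top: white, z 110..135
    m=(np.linalg.norm(P[:,:2]-[610,238],axis=1)<95)&(P[:,2]>119)&(P[:,2]<132)&(F.min(1)>120)
    Q=P[m].astype(np.float32); print(n,'block',m.sum(),np.median(Q[:,2]),cv2.minAreaRect(Q[:,:2]))
```

```text
scene A n 272 yaw deg -12.86 width [-6.4  8.3] tip s [-11.  -10.6  -9.9] t [535.5 254.4] tip [525.2 256.8]
scene B n 301 yaw deg -12.96 width [-5.8  6.2] tip s [2.4 3.2 3.5] t [ 509.4 -194.7] tip [ 512.5 -195.4]
pad 123 [ 82.9  84.8  88.4 109.5 123.1 124.8 125.5] [-11.6  -0.3  11.3]
hous 80 [106.4 111.5 114.5 117.6 121.5 124.2 125.8] [-11.2  -0.5  11.5]
sill 42 [ 82.6  88.7  90.8 121.2 124.  125.  125.9] [-11.4  -2.2  12.2]
scene tab n 250 [612.5 234.7 265. ] yaw of wide dir 73.0 ext [-13.   15.7] z [238.6 290.8]Traceback (most recent call last):
  File "<stdin>", line 32, in <module>
cv2.error: OpenCV(4.12.0) /io/opencv/modules/imgproc/src/convhull.cpp:143: error: (-215:Assertion failed) total >= 0 && (depth == CV_32F || depth == CV_32S) in function 'convexHull'
```

Run:
```python
from h import *
s=st(); T=T_tool(s); print(T.round(3)); p=robot
import pickle
w=pickle.load(open('wrist0.pkl','rb')); print(np.round(w['hand_eye'],3))
print('yaw of tool y',np.degrees(np.arctan2(T[1,1],T[0,1])), s['clock'])
```

```text
[[ 0.00000e+00  4.32000e-01 -9.02000e-01  2.91683e+02]
 [ 0.00000e+00 -9.02000e-01 -4.32000e-01 -6.08725e+02]
 [-1.00000e+00 -0.00000e+00 -0.00000e+00  3.02671e+02]
 [ 0.00000e+00  0.00000e+00  0.00000e+00  1.00000e+00]]
[[-0.0000e+00  2.4100e-01 -9.7100e-01 -8.1621e+01]
 [ 1.0000e+00 -1.0000e-03 -1.0000e-03  5.0000e-03]
 [-1.0000e-03 -9.7100e-01 -2.4100e-01 -6.5486e+01]
 [ 0.0000e+00  0.0000e+00  0.0000e+00  1.0000e+00]]
yaw of tool y -64.39841672734723 3.3
```

Request:
jog_arm([
  [-2.5,0,0,-6.4],
  [-2.5,0,0,-6.4],
  [-2.5,0,0,-6.4],
  [-2.5,0,0,-6.4],
  [-2.5,0,0,-6.4],
  [-2.5,0,0,-6.4],
  [-2.5,0,0,-6.4],
  [-2.5,0,0,-6.4],
])

```text
clock: 3.97
eef_pos: [291.5, -608.6, 504.0]
tcp_rot: [-0.553, -0.441, 0.553, -0.441]
contact_force: [0.3, -0.2, 0.7]
gripper_width: 87.8
```

Request:
jog_arm([
  [0,0.5,-3.8,0],
  [0,0.5,-3.8,0],
  [0,0.5,-3.8,0],
  [0,0.5,-3.8,0],
  [0,0.5,-3.8,0],
  [0,0.5,-3.8,0],
  [0,0.5,-3.8,0],
  [0,0.5,-3.8,0],
])

```text
clock: 4.63
eef_pos: [400.2, -320.0, 502.9]
tcp_rot: [-0.554, -0.439, 0.554, -0.439]
contact_force: [0.8, -1.1, 0.1]
gripper_width: 87.6
```

Request:
jog_arm([
  [0,0.5,-3.8,0],
  [0,0.5,-3.8,0],
  [0,0.5,-3.8,0],
  [0,0.5,-3.8,0],
  [0,0.5,-3.8,0],
  [0,0.5,-3.8,0],
  [0,0.5,-3.8,0],
  [0,0.5,-3.8,0],
])

```text
clock: 5.3
eef_pos: [508.5, -33.3, 503.1]
tcp_rot: [0.554, 0.439, -0.554, 0.439]
contact_force: [0.8, -0.6, -0.2]
gripper_width: 88.3
```

Request:
jog_arm([
  [0,0.46,-3.6,0],
  [0,0.46,-3.6,0],
  [0,0.46,-3.6,0],
  [0,0.46,-3.6,0],
  [0,0.46,-3.6,0],
  [0,0.46,-3.6,0],
  [0,0.46,-3.6,0],
  [0,0.46,-3.6,0],
])

```text
clock: 5.97
eef_pos: [610.5, 238.3, 502.6]
tcp_rot: [-0.554, -0.439, 0.554, -0.439]
contact_force: [-0.0, -0.9, 0.2]
gripper_width: 87.8
```

Run:
```python
from h import *
import pickle
s=st(); print(s['clock'],s['eef_pos'],s['joint_vel'].round(3),R.from_quat(s['tcp_rot']).as_matrix().round(3)[:,1],s['qpos'].round(2))
w=cam('wrist'); save(w,'pics/w1.png'); pickle.dump(w,open('w1.pkl','wb'))
```

```text
5.9667 [610.52130426 238.33948184 502.61493024] [-0.79   0.561  0.015 -0.744  0.339  0.271 -0.606] [ 0.973 -0.229  0.   ] [-0.    0.42 -0.7   1.28  0.27  1.54 -0.9 ]
```

View pics/w1.png

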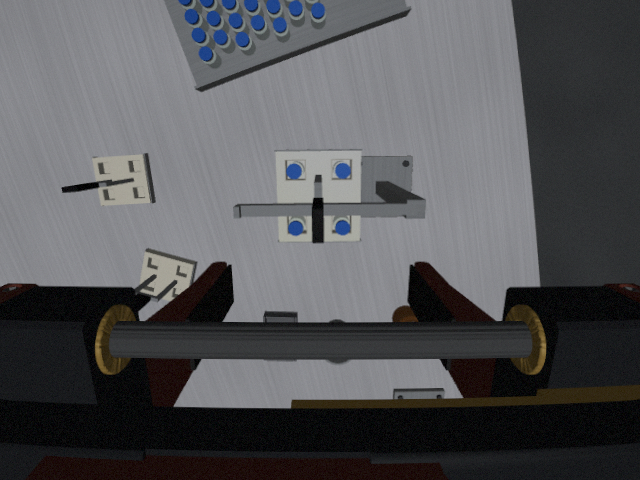

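Run:
```python
from h import *
import pickle
cam('wrist');cam('wrist');cam('wrist')
s=st(); print(s['clock'],s['eef_pos'],s['joint_vel'].round(3),R.from_quat(s['tcp_rot']).as_matrix().round(4)[:,1],s['qpos'].round(2),s['contact_force'])
w=cam('wrist'); save(w,'pics/w2.png'); pickle.dump(w,open('w2.pkl','wb'))
c=cloud(w); im=cv2.cvtColor(w['frame'],cv2.COLOR_RGB2BGR)
cv2.imwrite('pics/w2c.png',cv2.resize(im[140:260,220:440],None,fx=3.6,fy=3.6,interpolation=cv2.INTER_CUBIC))
P=c.reshape(-1,3);F=w['frame'].reshape(-1,3).astype(int)
print('table',np.nanmedian(P[abs(P[:,2])<15,2]))
# arm A
o=np.array((715,225.));t=np.array((535,251.))
for it in range(5):
    e=(o-t)/np.linalg.norm(o-t);q=np.array([-e[1],e[0]]);d=P[:,:2]-t;s_=d@e;l=d@q
    m=(s_>5)&(s_<170)&(abs(l)<(16 if it<1 else 10))&(abs(P[:,2]-225)<5)&~((s_>62)&(s_<95))
    a=np.polyfit(s_[m],l[m],1); t=t+q*a[1]; o=t+(e+q*a[0])*187
e=(o-t)/np.linalg.norm(o-t);q=np.array([-e[1],e[0]]);d=P[:,:2]-t;s_=d@e;l=d@q
print('A yaw',np.degrees(np.arctan2(e[1],e[0])),'t',t,'z',np.median(P[m,2]),'w',np.percentile(l[m],[2,98]))
k=(abs(l)<8)&(s_>-30)&(s_<205)&(abs(P[:,2]-225)<14); print('ends',np.percentile(s_[k],[0.5,1,2,98,99]))
k=(np.linalg.norm(P[:,:2]-[610,238],axis=1)<45)&(P[:,2]>292)&(P[:,2]<310)
print('tabtop',k.sum(),np.median(P[k],0),cv2.minAreaRect(P[k][:,:2].astype(np.float32)))
k=(np.linalg.norm(P[:,:2]-[610,238],axis=1)<45)&(P[:,2]>232)&(P[:,2]<240)
print('bar',k.sum(),np.median(P[k],0),cv2.minAreaRect(P[k][:,:2].astype(np.float32)))
k=(np.linalg.norm(P[:,:2]-[610,238],axis=1)<95)&(P[:,2]>120)&(P[:,2]<135)
print('block',k.sum(),np.median(P[k],0),cv2.minAreaRect(P[k][:,:2].astype(np.float32)))
```

```text
6.1667 [609.90359827 237.88646883 502.01147913] [ 0.043 -0.028  0.023  0.011  0.001  0.002  0.006] [ 0.974  -0.2264 -0.0011] [-0.    0.42 -0.7   1.28  0.26  1.54 -0.89] [-0.15936182 -0.7320417  -0.31213765]
table -0.35838497070972153
A yaw -12.55144204774477 t [535.89362811 257.19855952] z 224.63978867094403 w [-6.34203042  5.7150378 ]
ends [-11.65929534 -10.57411411  -8.70941189 183.92157292 185.66684749]
tabtop 430 [609.46564869 241.58109423 300.54329475] ((609.234130859375, 240.78221130371094), (30.019824981689453, 9.283738136291504), 77.01105499267578)
bar 130 [613.9097671  262.16450788 234.63093217] ((613.3573608398438, 262.28057861328125), (15.764383316040039, 9.066306114196777), 80.88725280761719)
block 4919 [614.20671977 253.71798945 127.57014747] ((628.38037109375, 236.37554931640625), (124.8810806274414, 151.45156860351562), 77.82901763916016)
```

View pics/w2c.png

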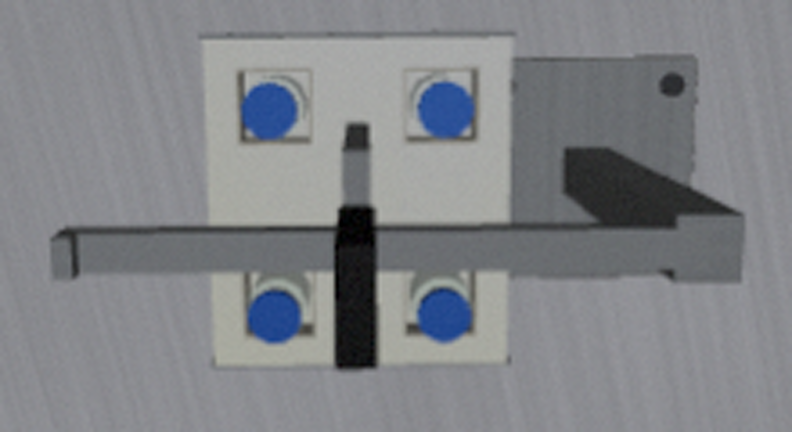

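The crop shows the chosen carrier: four vials, tab upright and centred on the arm. Measured tab top is z 300.5 (301 expected) and the arm is at 224.6 (225 expected). I'll descend in stages.

Request:
jog_arm([
  [2,-0.13,-0.27,0],
  [2,0,0,0],
  [2,0,0,0],
  [2,0,0,0],
  [2,0,0,0],
  [0,0,0,0],
  [0,0,0,0],
  [0,0,0,0],
])

```text
clock: 6.88
eef_pos: [609.9, 238.9, 404.4]
tcp_rot: [0.555, 0.438, -0.554, 0.439]
contact_force: [0.1, 0.3, 0.4]
gripper_width: 87.7
```

Run:
```python
from h import *
import pickle
s=st(); print(s['clock'],s['eef_pos'],np.abs(s['joint_vel']).max().round(3),R.from_quat(s['tcp_rot']).as_matrix().round(4)[:,1])
w=cam('wrist'); save(w,'pics/w3.png'); pickle.dump(w,open('w3.pkl','wb'))
P=cloud(w).reshape(-1,3)
k=(np.linalg.norm(P[:,:2]-[610,240],axis=1)<25)&(P[:,2]>296)&(P[:,2]<306)
print('tabtop',k.sum(),np.median(P[k],0),cv2.minAreaRect(P[k][:,:2].astype(np.float32)))
o=np.array((715,215.));t=np.array((536,257.))
for it in range(5):
    e=(o-t)/np.linalg.norm(o-t);q=np.array([-e[1],e[0]]);d=P[:,:2]-t;s_=d@e;l=d@q
    m=(s_>5)&(s_<170)&(abs(l)<10)&(abs(P[:,2]-225)<5)&~((s_>62)&(s_<95))
    a=np.polyfit(s_[m],l[m],1); t=t+q*a[1]; o=t+(e+q*a[0])*187
print('A yaw',np.degrees(np.arctan2(e[1],e[0])),'line pt',t+e*(609-t[0])/e[0],'z',np.median(P[m,2]))
```

```text
6.8833 [609.89382346 238.93192253 404.39774612] 0.014 [ 0.9732 -0.2301  0.0019]
tabtop 909 [609.62085015 241.89918976 300.5504279 ] ((609.3572998046875, 241.24649047851562), (29.709274291992188, 9.750076293945312), 76.87421417236328)
A yaw -12.480259368028982 line pt [609.         241.11110779] z 224.60895013770676
```

View pics/w3.png

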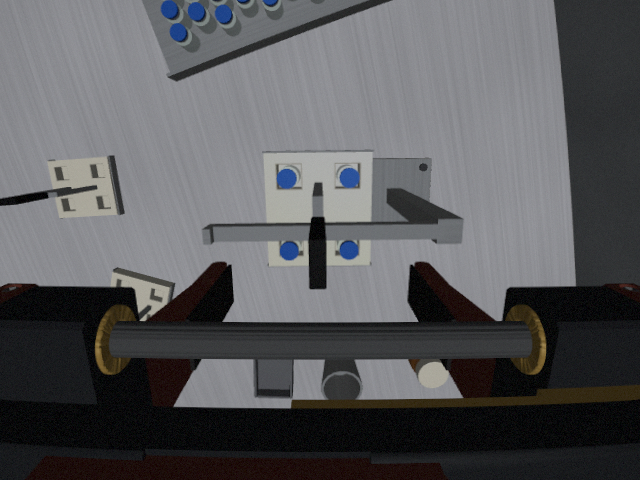

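Request:
jog_arm([
  [1.5,-0.08,-0.15,0],
  [1.5,0,0,0],
  [1.5,0,0,0],
  [1.0,0,0,0],
  [0.75,0,0,0],
  [0,0,0,0],
  [0,0,0,0],
  [0,0,0,0],
])

```text
clock: 7.6
eef_pos: [609.3, 241.8, 341.3]
tcp_rot: [0.555, 0.439, -0.554, 0.439]
contact_force: [-0.3, 0.1, 0.1]
gripper_width: 87.7
```

Run:
```python
from h import *
import pickle
s=st(); print(s['clock'],s['eef_pos'],np.abs(s['joint_vel']).max().round(3),R.from_quat(s['tcp_rot']).as_matrix().round(4)[:,1],s['contact_force'])
w=cam('wrist'); save(w,'pics/w4.png'); pickle.dump(w,open('w4.pkl','wb'))
P=cloud(w).reshape(-1,3)
k=(np.linalg.norm(P[:,:2]-[610,240],axis=1)<25)&(P[:,2]>296)&(P[:,2]<306)
print('tabtop',k.sum(),np.median(P[k],0),cv2.minAreaRect(P[k][:,:2].astype(np.float32)))
```

```text
7.6 [609.26459757 241.77760574 341.28606641] 0.004 [ 0.9736 -0.2284  0.0012] [-0.26190464  0.10646994  0.08576737]
tabtop 972 [611.15888161 249.57076434 300.40030968] ((610.93359375, 248.6583709716797), (14.96487045288086, 9.771276473999023), 76.85291290283203)
```

View pics/w4.png

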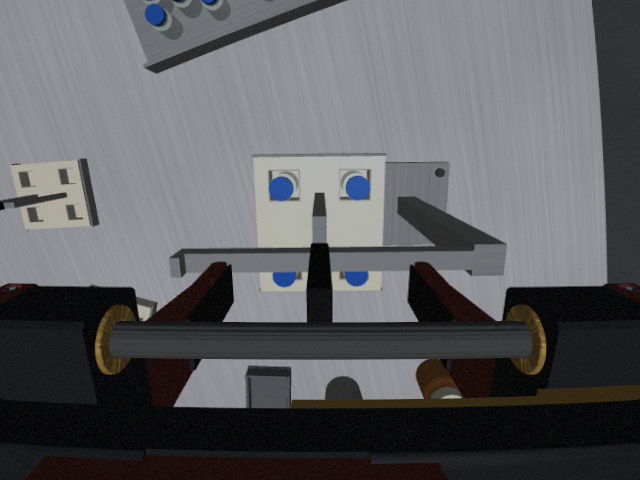

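Request:
jog_arm([
  [0,0,0,0],
  [0,0,0,0],
  [0,0,0,0],
  [0,0,0,0],
  [0,0,0,0],
  [0,0,0,0],
  [0,0,0,0],
  [0,0,0,0],
], grip=0.5, squeeze=30)

```text
clock: 8.32
eef_pos: [608.9, 241.5, 340.1]
tcp_rot: [-0.554, -0.439, 0.554, -0.439]
contact_force: [-0.7, -0.1, -0.4]
gripper_width: 38.1
```

Run:
```python
from h import *
s=st(); print({k:np.round(v,3) for k,v in s.items()})
```

```text
{'clock': np.float64(8.317), 'qpos': array([ 1.000e-03,  4.990e-01, -6.810e-01,  1.528e+00,  3.250e-01,
        1.231e+00, -9.600e-01]), 'joint_vel': array([-0.   , -0.   , -0.   ,  0.002,  0.001, -0.002, -0.   ]), 'joint_torque': array([ 1.0000e-03, -5.5291e+01, -8.1980e+00, -2.7290e+01, -3.9000e-02,
       -4.9000e-02, -0.0000e+00]), 'eef_pos': array([608.925, 241.468, 340.145]), 'tcp_rot': array([-0.554, -0.439,  0.554, -0.439]), 'contact_force': array([-0.685, -0.083, -0.443]), 'moment': array([-0.008, -0.058, -0.031]), 'gripper_width': np.float64(38.065)}
```

Request:
jog_arm([
  [0,0,0,0],
  [0,0,0,0],
  [0,0,0,0],
  [0,0,0,0],
  [0,0,0,0],
  [0,0,0,0],
  [0,0,0,0],
  [0,0,0,0],
])

```text
clock: 8.98
eef_pos: [608.9, 241.5, 340.2]
tcp_rot: [0.554, 0.439, -0.554, 0.439]
contact_force: [-0.2, 0.4, 0.5]
gripper_width: 9.7
```

Request:
jog_arm([
  [-0.1,0,0,0],
  [-0.2,0,0,0],
  [-0.3,0,0,0],
  [-0.3,0,0,0],
  [-0.3,0,0,0],
  [-0.3,0,0,0],
  [-0.1,0,0,0],
  [0,0,0,0],
])

```text
clock: 9.65
eef_pos: [609.0, 241.6, 356.7]
tcp_rot: [0.554, 0.439, -0.554, 0.439]
contact_force: [0.3, -0.5, -4.7]
gripper_width: 10.0
```

Run:
```python
from h import *
import pickle
s=st(); print(s['clock'],s['eef_pos'],np.abs(s['joint_vel']).max().round(3),s['contact_force'],s['moment'],s['gripper_width'])
w=cam('wrist'); save(w,'pics/w5.png'); pickle.dump(w,open('w5.pkl','wb'))
d=cam('side'); save(d,'pics/side5.png'); pickle.dump(d,open('side5.pkl','wb'))
S=pickle.load(open('scene0.pkl','rb'));C=cloud(S)
for nm,(u0,u1,v0,v1) in {'L1':(325,370,150,210),'L2':(284,325,180,243),'tray':(280,330,275,310),'beaker':(318,347,296,333),'jar':(364,390,330,366)}.items():
    Q=C[v0:v1,u0:u1].reshape(-1,3); Q=Q[Q[:,2]>8]
    print(nm,len(Q),'min',np.percentile(Q,1,axis=0).round(),'max',np.percentile(Q,99,axis=0).round())
```

```text
9.65 [609.04080494 241.581621   356.66362856] 0.009 [ 0.32888709 -0.52647148 -4.69628001] [ 0.01383511 -0.06899276 -0.00017817] 10.033683061245512
L1 805 min [251. 282.   9.] max [346. 365. 141.]
L2 878 min [261.  95.   9.] max [367. 193. 140.]
tray 646 min [ 441. -201.    8.] max [629.  37. 244.]
beaker 808 min [549. -57.   9.] max [609.   1.  68.]
jar 742 min [689. -53.   9.] max [733. -10.  78.]
```

View pics/w5.png

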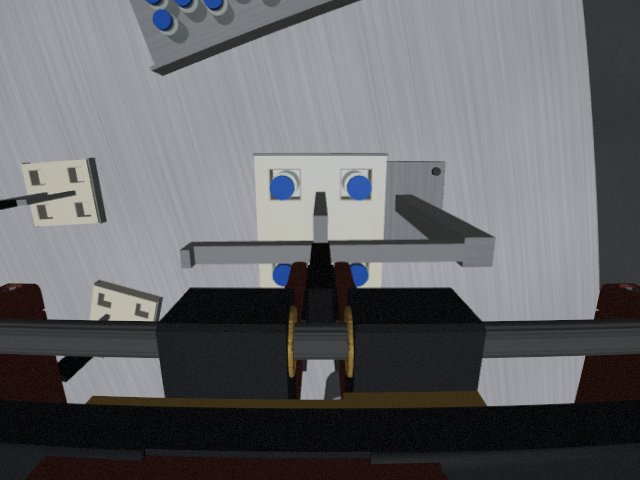

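View pics/side5.png

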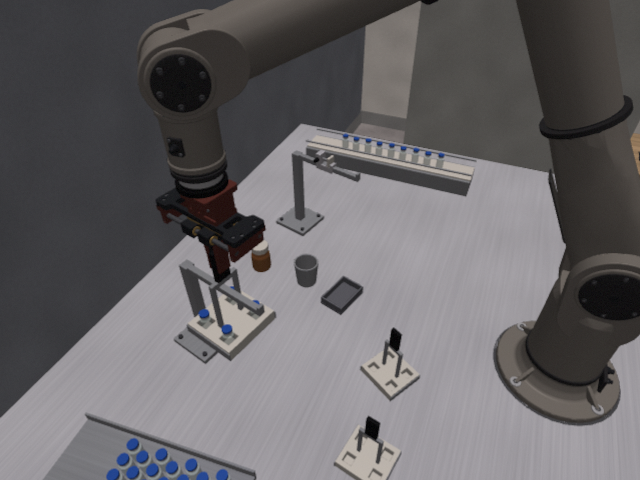

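Request:
jog_arm([
  [0,-0.5,0,0],
  [0,-1,0,0],
  [0,-1.7,0,0],
  [0,-2,0,0],
  [0,-2.2,0,0],
  [0,-2,0,0],
  [0,-1.4,0,0],
  [0,-0.7,0,0],
])

```text
clock: 10.42
eef_pos: [494.2, 268.9, 356.4]
tcp_rot: [-0.553, -0.44, 0.554, -0.44]
contact_force: [-0.0, 0.1, -4.1]
gripper_width: 9.9
```

Run:
```python
from h import *
import pickle
s=st(); print(s['clock'],s['eef_pos'],np.abs(s['joint_vel']).max().round(3),s['contact_force'],s['moment'],s['gripper_width'])
w=cam('wrist'); save(w,'pics/w6.png'); pickle.dump(w,open('w6.pkl','wb'))
```

```text
10.4167 [494.20997608 268.85057349 356.40986964] 0.103 [-0.03683748  0.09410253 -4.14518044] [ 0.0846629  -0.1339234  -0.02285986] 9.902064780530653
```

View pics/w6.png

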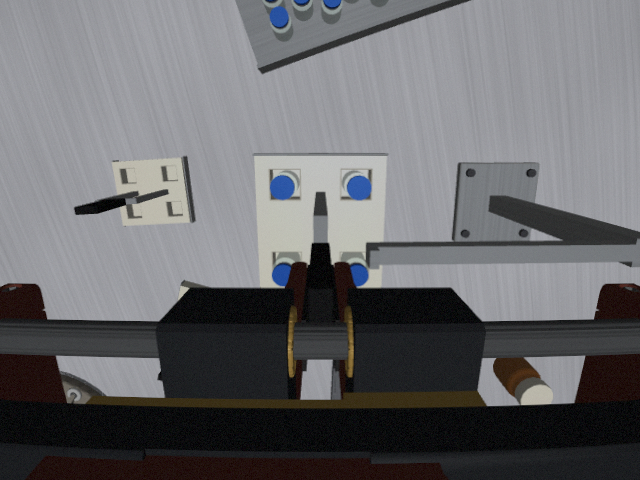

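Request:
jog_arm([
  [0,0,1,0],
  [0,0,2,0],
  [0,0,3,0],
  [0,0,3,0],
  [0,0.5,3,0],
  [0,0.8,3,0],
  [0,0.8,3,0],
  [0,0.8,3,0],
])

```text
clock: 11.13
eef_pos: [477.7, 53.5, 356.4]
tcp_rot: [0.555, 0.438, -0.554, 0.439]
contact_force: [-0.5, 0.5, -4.3]
gripper_width: 10.2
```

Request:
jog_arm([
  [0,0.8,3,0],
  [0,0.8,3,0],
  [0,0.8,3,0],
  [0,0.5,3,0],
  [0,0,3.5,0],
  [0,0,3.5,0],
  [0,0,2.5,0],
  [0,0,1.5,0],
])

```text
clock: 11.8
eef_pos: [451.5, -179.4, 356.1]
tcp_rot: [-0.555, -0.437, 0.556, -0.438]
contact_force: [-0.6, 1.1, -4.1]
gripper_width: 9.8
```

Request:
jog_arm([
  [0,0,0,0],
  [0,0,0,0],
  [0,0,0,0],
  [0,0,0,0],
  [0,0,0,0],
  [0,0,0,0],
  [0,0,0,0],
  [0,0,0,0],
])

```text
clock: 12.47
eef_pos: [453.0, -173.5, 356.2]
tcp_rot: [-0.554, -0.439, 0.554, -0.439]
contact_force: [-0.2, 0.1, -4.7]
gripper_width: 9.9
```

Run:
```python
from h import *
import pickle
s=st(); print(s['clock'],s['eef_pos'],np.abs(s['joint_vel']).max().round(3),s['contact_force'],s['moment'],s['gripper_width'],s['qpos'].round(2),R.from_quat(s['tcp_rot']).as_matrix().round(4).tolist())
w=cam('wrist'); save(w,'pics/w7.png'); pickle.dump(w,open('w7.pkl','wb'))
c=cam('scene'); save(c,'pics/s7.png'); pickle.dump(c,open('s7.pkl','wb'))
```

```text
12.4667 [ 453.04255973 -173.52948294  356.1749075 ] 0.003 [-0.19295867  0.13681962 -4.66968859] [-0.02192457 -0.05600798  0.04160376] 9.881014836236416 [ 0.69  0.15 -0.49  1.9   0.08  1.11 -0.07] [[0.0, 0.9738, -0.2276], [-0.0, -0.2276, -0.9738], [-1.0, 0.0, 0.0]]
```

View pics/w7.png

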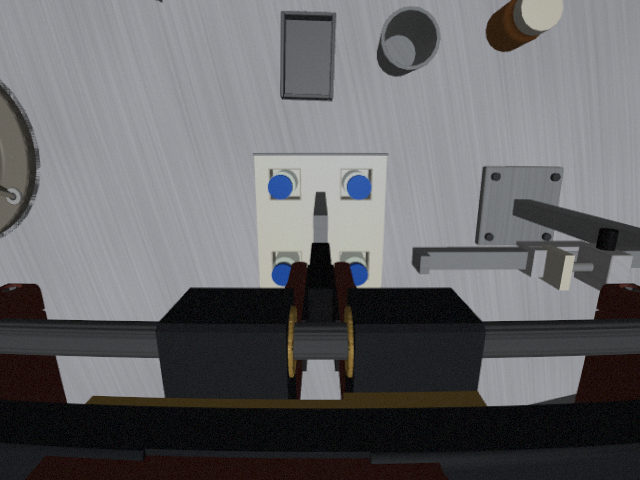

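View pics/s7.png

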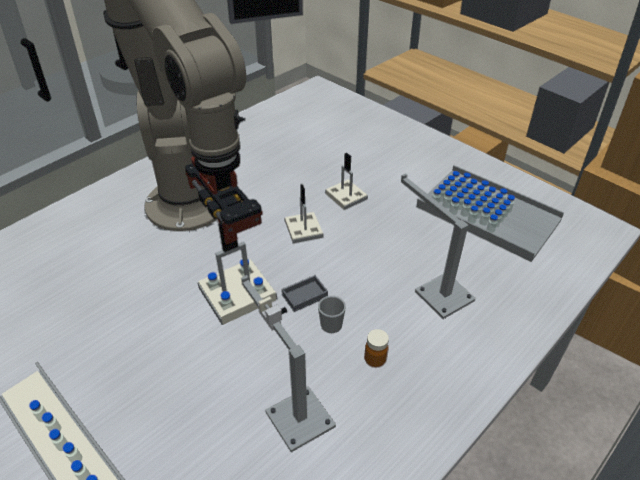

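```bash
cat > armfit.py <<'E'
from h import *
import pickle
def fit(w,t,o,ex,smax=170,zc=225,pr=''):
    P=cloud(w).reshape(-1,3); t=np.array(t,float);o=np.array(o,float)
    for it in range(6):
        e=(o-t)/np.linalg.norm(o-t);q=np.array([-e[1],e[0]]);d=P[:,:2]-t;s_=d@e;l=d@q
        m=(s_>8)&(s_<smax)&(abs(l)<(14 if it<2 else 9))&(abs(P[:,2]-zc)<4)&~((s_>ex[0])&(s_<ex[1]))
        a=np.polyfit(s_[m],l[m],1); t=t+q*a[1]; o=t+(e+q*a[0])*187
    e=(o-t)/np.linalg.norm(o-t);q=np.array([-e[1],e[0]]);d=P[:,:2]-t;s_=d@e;l=d@q
    k=(abs(l)<7)&(s_>-30)&(s_<20)&(abs(P[:,2]-228)<7); tip=np.percentile(s_[k],1.5)
    print(pr,'n',m.sum(),'yaw',np.degrees(np.arctan2(e[1],e[0])).round(2),'tip',(t+e*tip).round(1),'z',np.median(P[m,2]).round(1),'w',np.percentile(l[m],[2,98]).round(1))
    return t+e*tip,e,q,P
def totool(w,X):
    T=np.array(w['T'])@np.linalg.inv(w['hand_eye']); return (np.linalg.inv(T)@np.append(X,1))[:3]
E
python3 - <<'E'
from armfit import *
w=pickle.load(open('w5.pkl','rb'))
tA,e,q,P=fit(w,(526,259),(709,217),(70,110),pr='A w5')
for s in (60,85,110): print(totool(w,[*(tA+e*s),225]).round(1))
w=pickle.load(open('w7.pkl','rb'))
tB,e,q,P=fit(w,(512,-194),(694,-233),(60,140),smax=60,pr='B w7')
for s in (0,50,85): print(totool(w,[*(tB+e*s),225]).round(1))
d=P[:,:2]-tB;s_=d@e;l=d@q
for nm,(z0,z1) in {'arm':(222,228),'sill':(230,235),'padtop':(247,251),'pad':(236,247),'hous':(251.5,256)}.items():
    k=(s_>-5)&(s_<140)&(abs(l)<13)&(P[:,2]>z0)&(P[:,2]<z1)
    print(nm,k.sum(),np.percentile(s_[k],[1,5,25,50,75,95,99]).round(1) if k.sum() else '',np.percentile(l[k],[2,50,98]).round(1) if k.sum() else '')
print('yaw tool y',np.degrees(np.arctan2(-.2276,.9738)))
im=cv2.cvtColor(w['frame'],cv2.COLOR_RGB2BGR)
cv2.imwrite('pics/w7c.png',cv2.resize(im[220:310,400:640],None,fx=3.3,fy=3.3,interpolation=cv2.INTER_CUBIC))
# carrier tilt in hand
k=(np.linalg.norm(P[:,:2]-[453,-150],axis=1)<110)&(P[:,2]>139)&(P[:,2]<150); Q=P[k]
A=np.c_[Q[:,:2]-Q[:,:2].mean(0),np.ones(len(Q))]; print('block plane',len(Q),np.linalg.lstsq(A,Q[:,2],rcond=None)[0], cv2.minAreaRect(Q[:,:2].astype(np.float32)))
E
```

```text
A w5 n 3535 yaw -12.51 tip [524.3 260.1] z 224.6 w [-6.1  5.5]
[131.6 -26.8   0.6]
[131.7  -1.8   0.3]
[131.7  23.2   0. ]
B w7 n 1512 yaw -12.94 tip [ 512.5 -192.1] z 224.5 w [-6.5  5.7]
[131.2  62.1   4.5]
[131.2 112.1   4.3]
[131.2 147.1   4.2]
arm 2324 [  0.2  10.   25.8  45.9  67.1 106.8 108.5] [-7.8  0.7  9. ]
sill 930 [1.000e-01 1.200e+00 7.300e+01 7.790e+01 8.150e+01 1.078e+02 1.103e+02] [-10.8   0.7  11. ]
padtop 634 [ 80.5  81.   82.8  85.8 107.3 111.7 118.1] [-11.    0.8  11.2]
pad 1234 [ 80.5  80.9  81.6 104.8 107.5 111.2 117.7] [-11.3   1.2  12. ]
hous 618 [106.4 107.2 109.7 113.3 117.1 120.1 120.8] [-5.7  2.8 10.9]
yaw tool y -13.155224228565029
block plane 11657 [-1.01807044e-03 -5.34369433e-03  1.43591367e+02] ((453.8995666503906, -171.294921875), (118.01113891601562, 112.30075073242188), 76.92023468017578)
```

View pics/w7c.png

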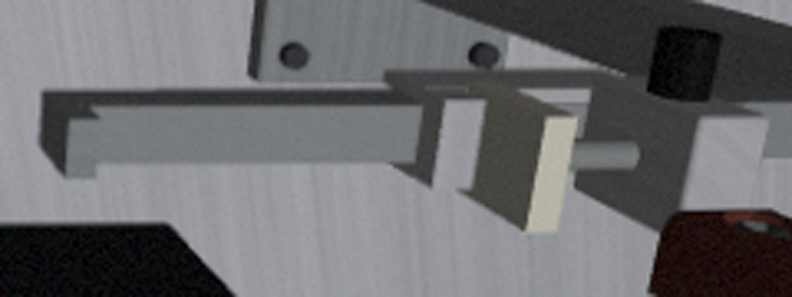

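Request:
jog_arm([
  [0.3,0.5,0.2,0],
  [0,1.0,0.2,0],
  [0,1.8,0,0],
  [0,2.2,0,0],
  [0,2.5,0,0],
  [0,2.2,0,0],
  [0,1.3,0,0],
  [0,0.5,0,0],
])

```text
clock: 13.23
eef_pos: [571.3, -206.0, 352.3]
tcp_rot: [0.555, 0.439, -0.554, 0.439]
contact_force: [-0.8, 0.0, -5.0]
gripper_width: 9.7
```

Run:
```python
from armfit import *
for _ in range(2): cam('wrist')
s=st(); print(s['clock'],s['eef_pos'],np.abs(s['joint_vel']).max().round(3),s['contact_force'],s['moment'],s['gripper_width'])
w=cam('wrist'); save(w,'pics/w8.png'); pickle.dump(w,open('w8.pkl','wb'))
c=cam('scene'); save(c,'pics/s8.png'); pickle.dump(c,open('s8.pkl','wb'))
tB,e,q,P=fit(w,(512,-192),(694,-234),(35,140),smax=165,pr='B w8')
for s in (0,50,85): print(totool(w,[*(tB+e*s),225]).round(1))
d=P[:,:2]-tB;s_=d@e;l=d@q
for nm,(z0,z1) in {'padtop':(247,251),'hous':(251.5,256)}.items():
    k=(s_>70)&(s_<140)&(abs(l)<13)&(P[:,2]>z0)&(P[:,2]<z1)
    if k.sum(): 
        sf=np.percentile(s_[k],1.5); print(nm,k.sum(),sf,totool(w,[*(tB+e*sf),249]).round(1))
im=cv2.cvtColor(c['frame'],cv2.COLOR_RGB2BGR)
cv2.imwrite('pics/s8c.png',cv2.resize(im[190:340,190:340],None,fx=4,fy=4,interpolation=cv2.INTER_CUBIC))
```

```text
13.3333 [ 569.63914711 -205.49316658  352.33116424] 0.044 [-1.37125613  1.36462004 -5.26603179] [ 0.01172508 -0.01612068  0.01053028] 10.168868896605789
B w8 n 1568 yaw -12.74 tip [ 513.1 -192.8] z 224.6 w [-6.2  5.5]
[127.4 -57.9   0.6]
[127.3  -7.9   0.2]
[127.3  27.1  -0. ]
padtop 524 80.77666958899013 [103.3  22.9  -0. ]
hous 885 106.50322121948905 [103.3  48.6  -0.2]
```

View pics/w8.png

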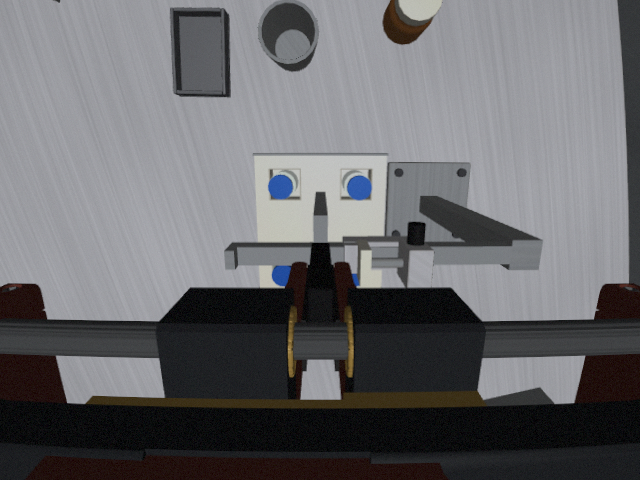

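View pics/s8c.png

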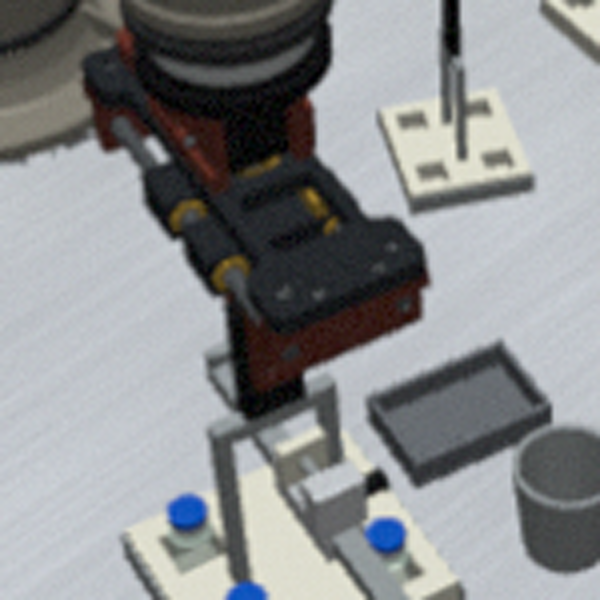

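Request:
jog_arm([
  [0,0.3,0,0],
  [0,0.4,0,0],
  [0,0.4,0,0],
  [0,0.3,0,0],
  [0,0.1,0,0],
  [0,0,0,0],
  [0,0,0,0],
  [0,0,0,0],
])

```text
clock: 14.1
eef_pos: [583.3, -208.6, 353.1]
tcp_rot: [-0.554, -0.439, 0.554, -0.439]
contact_force: [1.0, 0.1, -5.2]
gripper_width: 10.1
```

```bash
cat > rd.py <<'E'
from armfit import *
s=st(); e=np.array([.9745,-.2244,0]); f=np.array(s['contact_force'])
print('t',round(float(s['clock']),2),'pos',np.round(s['eef_pos'],2),'s_tcp',round(float((np.array(s['eef_pos'])-[513.0,-192.8,0])@e),2),'F_e',round(float(f@e),2),'F',f.round(2),'M',np.round(s['moment'],3),'w',round(float(s['gripper_width']),2))
E
python3 rd.py
```

```text
t 14.1 pos [ 583.34 -208.58  353.11] s_tcp 72.08 F_e 0.91 F [ 0.97  0.15 -5.23] M [-0.055 -0.111 -0.048] w 10.05
```

Request:
jog_arm([
  [0,0.1,0,0],
  [0,0.1,0,0],
  [0,0,0,0],
  [0,0,0,0],
  [0,0,0,0],
  [0,0,0,0],
  [0,0,0,0],
  [0,0,0,0],
])

```text
clock: 14.77
eef_pos: [585.4, -209.0, 353.2]
tcp_rot: [-0.554, -0.439, 0.554, -0.439]
contact_force: [0.3, -0.3, -4.5]
gripper_width: 9.6
```

```bash
python3 rd.py
```

```text
t 14.77 pos [ 585.4  -209.02  353.17] s_tcp 74.2 F_e 0.35 F [ 0.29 -0.28 -4.5 ] M [ 0.001 -0.116 -0.032] w 9.59
```

Request:
jog_arm([
  [0,0.1,0,0],
  [0,0.1,0,0],
  [0,0,0,0],
  [0,0,0,0],
  [0,0,0,0],
  [0,0,0,0],
  [0,0,0,0],
  [0,0,0,0],
])

```text
clock: 15.43
eef_pos: [587.2, -209.5, 353.1]
tcp_rot: [-0.554, -0.439, 0.554, -0.439]
contact_force: [-1.4, 0.4, -4.3]
gripper_width: 10.0
```

```bash
python3 rd.py
```

```text
t 15.43 pos [ 587.22 -209.49  353.1 ] s_tcp 76.07 F_e -1.45 F [-1.4   0.38 -4.32] M [ 0.122  0.591 -0.018] w 9.97
```

Request:
jog_arm([
  [0,0.1,0,0],
  [0,0.1,0,0],
  [0,0,0,0],
  [0,0,0,0],
  [0,0,0,0],
  [0,0,0,0],
  [0,0,0,0],
  [0,0,0,0],
])

```text
clock: 16.1
eef_pos: [589.2, -210.0, 353.1]
tcp_rot: [-0.554, -0.439, 0.554, -0.439]
contact_force: [-5.0, -0.3, -3.3]
gripper_width: 9.9
```

```bash
python3 rd.py
```

```text
t 16.1 pos [ 589.23 -209.98  353.11] s_tcp 78.14 F_e -4.75 F [-4.96 -0.34 -3.31] M [0.152 0.929 0.014] w 9.93
```

```bash
cat > meas.py <<'E'
from armfit import *
import sys
def meas(name,new=True):
    if new:
        w=cam('wrist'); save(w,f'pics/{name}.png'); pickle.dump(w,open(name+'.pkl','wb'))
    else: w=pickle.load(open(name+'.pkl','rb'))
    tB,e,q,P=fit(w,(513,-192.8),(695,-234.5),(35,140),smax=165,pr=name)
    tB=np.array([513.0,-192.7]); e=np.array([.9748,-.2232]);q=np.array([-e[1],e[0]])
    d=P[:,:2]-tB;s_=d@e;l=d@q;z=P[:,2]
    for nm,(z0,z1,a,b) in {'padtop':(246.5,251,60,104),'hous':(251.5,256,95,140)}.items():
        k=(s_>a)&(s_<b)&(abs(l)<13)&(z>z0)&(z<z1)
        if k.sum()>5: print(nm,k.sum(),'s',np.percentile(s_[k],[2,10,50,90,98]).round(1),'l',np.percentile(l[k],[2,98]).round(1))
    # crossbar far end beyond tab : l 16..32
    k=(l>17)&(l<29)&(s_>50)&(s_<110)&(z>230)&(z<262)
    if k.sum()>5:
        zt=np.percentile(z[k],85); k2=k&(z>zt-3); print('bar',k.sum(),'s',np.percentile(s_[k2],[3,50,97]).round(1),'ztop',np.round(zt,1),np.median(z[k2]).round(1))
    im=cv2.cvtColor(w['frame'],cv2.COLOR_RGB2BGR)
    cv2.imwrite(f'pics/{name}_c.png',cv2.resize(im[140:300,230:470],None,fx=3.3,fy=3.3,interpolation=cv2.INTER_CUBIC))
if __name__=='__main__':
    for a in sys.argv[1:]: meas(a.lstrip('+'),a.startswith('+'))
E
python3 meas.py w8 +w9
```

```text
w8 n 1574 yaw -12.74 tip [ 513.1 -192.8] z 224.6 w [-6.3  5.5]
padtop 413 s [80.9 81.2 83.8 86.3 86.8] l [-10.9  10.3]
hous 885 s [106.7 107.9 113.5 119.  120.2] l [-9.4 11.3]
bar 349 s [55.  58.8 62.1] ztop 247.5 246.9
w9 n 1543 yaw -12.84 tip [ 513.2 -192.9] z 224.5 w [-6.   5.6]
padtop 128 s [84.3 84.6 86.7 88.7 89. ] l [ 2.8 10.4]
hous 851 s [107.1 108.3 113.6 118.9 120. ] l [-9.7 11. ]
bar 328 s [75.1 79.  82.3] ztop 248.1 247.6
```

View pics/w9_c.png

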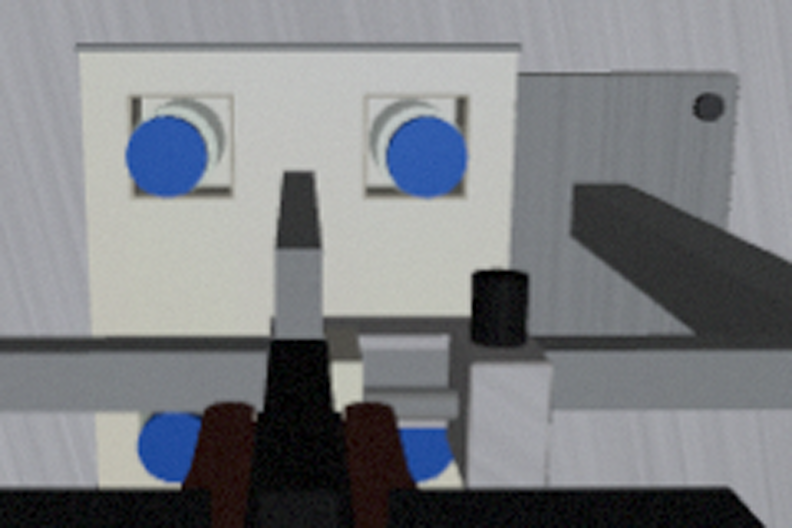

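Request:
jog_arm([
  [0,0.1,0,0],
  [0,0.1,0,0],
  [0,0.1,0,0],
  [0,0.1,0,0],
  [0,0.1,0,0],
  [0,0,0,0],
  [0,0,0,0],
  [0,0,0,0],
])

```text
clock: 16.82
eef_pos: [593.8, -211.0, 353.1]
tcp_rot: [-0.554, -0.44, 0.554, -0.439]
contact_force: [-4.6, 1.1, -1.7]
gripper_width: 10.1
```

```bash
python3 rd.py; python3 meas.py +w10
```

```text
t 16.82 pos [ 593.82 -211.02  353.05] s_tcp 82.85 F_e -4.68 F [-4.56  1.06 -1.69] M [ 0.297  1.418 -0.014] w 10.1
w10 n 1533 yaw -12.86 tip [ 513.  -192.8] z 224.5 w [-6.   5.5]
padtop 128 s [89.1 89.1 91.4 93.2 93.7] l [ 2.4 10.4]
hous 883 s [107.2 108.3 113.8 119.3 120.3] l [-9.6 11.2]
bar 334 s [79.7 83.1 86.9] ztop 248.1 247.5
```

Request:
jog_arm([
  [0,0.1,0,0],
  [0,0.1,0,0],
  [0,0.1,0,0],
  [0,0.06,0,0],
  [0,0,0,0],
  [0,0,0,0],
  [0,0,0,0],
  [0,0,0,0],
])

```text
clock: 17.53
eef_pos: [596.9, -211.7, 353.0]
tcp_rot: [-0.554, -0.44, 0.555, -0.439]
contact_force: [-6.7, 2.8, -1.4]
gripper_width: 10.0
```

```bash
python3 rd.py; python3 meas.py +w11
```

```text
t 17.53 pos [ 596.95 -211.74  353.03] s_tcp 86.06 F_e -7.16 F [-6.7   2.81 -1.43] M [0.428 1.802 0.033] w 10.04
w11 n 1529 yaw -12.84 tip [ 513.  -192.8] z 224.6 w [-6.1  5.5]
padtop 126 s [91.9 92.2 94.4 96.5 96.7] l [ 2.6 10.5]
hous 891 s [107.2 108.2 113.8 119.3 120.5] l [-9.5 11.1]
bar 336 s [82.3 86.2 90. ] ztop 248.2 247.5
```

View pics/w11_c.png

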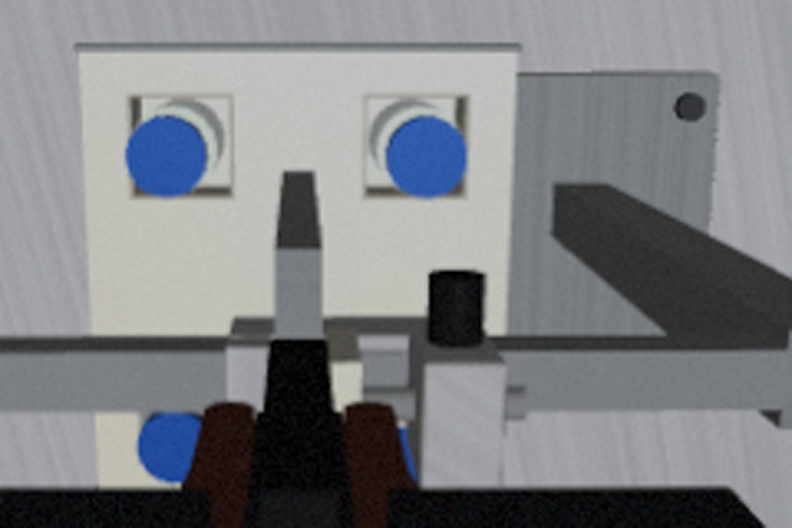

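Request:
jog_arm([
  [0,0.08,0,0],
  [0,0,0,0],
  [0.1,0,0,0],
  [0.15,0,0,0],
  [0.15,0,0,0],
  [0.1,0,0,0],
  [0,0,0,0],
  [0,0,0,0],
])

```text
clock: 18.25
eef_pos: [597.7, -211.9, 348.1]
tcp_rot: [-0.554, -0.44, 0.555, -0.439]
contact_force: [-8.3, 1.4, -0.3]
gripper_width: 10.0
```

```bash
python3 rd.py; python3 meas.py +w12
```

```text
t 18.25 pos [ 597.67 -211.91  348.12] s_tcp 86.8 F_e -8.44 F [-8.32  1.45 -0.28] M [0.445 1.946 0.071] w 9.99
w12 n 1623 yaw -13.01 tip [ 513.  -192.4] z 224.4 w [-6.2  5.6]
padtop 112 s [92.8 92.9 95.  97.2 97.7] l [ 4.3 10.7]
hous 848 s [107.2 108.3 113.8 119.3 120.4] l [-7.6 11. ]
bar 333 s [ 83.1  87.4 109.6] ztop 243.2 242.6
```

Request:
jog_arm([
  [0.1,0,0,0],
  [0.1,0,0,0],
  [0.1,0,0,0],
  [0.1,0,0,0],
  [0.1,0,0,0],
  [0,0,0,0],
  [0,0,0,0],
  [0,0,0,0],
])

```text
clock: 18.97
eef_pos: [597.7, -211.9, 343.0]
tcp_rot: [-0.554, -0.44, 0.555, -0.439]
contact_force: [-7.4, 2.3, -1.4]
gripper_width: 9.9
```

```bash
python3 rd.py; python3 meas.py +w13
```

```text
t 18.97 pos [ 597.66 -211.9   343.04] s_tcp 86.79 F_e -7.72 F [-7.38  2.32 -1.4 ] M [ 0.403  1.9   -0.032] w 9.89
w13 n 1715 yaw -12.97 tip [ 513.  -192.4] z 224.5 w [-6.3  5.7]
padtop 86 s [92.7 92.9 94.8 97.  97.5] l [ 5.9 10.5]
hous 815 s [107.2 108.2 113.8 119.4 120.5] l [-5.5 11.2]
bar 337 s [ 83.   87.4 109.6] ztop 238.4 237.6
```

Request:
jog_arm([
  [0.1,0,0,0],
  [0.1,0,0,0],
  [0,0,0,0],
  [0,0,0,0],
  [0.05,0,0,0],
  [0,0,0,0],
  [0,0,0,0],
  [0,0,0,0],
])

```text
clock: 19.68
eef_pos: [597.7, -211.9, 340.6]
tcp_rot: [-0.554, -0.44, 0.555, -0.439]
contact_force: [-7.6, 1.7, -0.1]
gripper_width: 9.8
```

```bash
python3 rd.py; python3 meas.py +w14
```

```text
t 19.68 pos [ 597.68 -211.92  340.62] s_tcp 86.81 F_e -7.77 F [-7.58  1.68 -0.09] M [0.45  1.911 0.041] w 9.79
w14 n 1751 yaw -13.0 tip [ 512.9 -192.3] z 224.5 w [-6.2  5.6]
padtop 75 s [92.6 93.1 94.7 97.4 97.8] l [ 6.5 10.3]
hous 763 s [107.2 108.3 113.8 119.3 120.4] l [-4.5 11. ]
bar 343 s [ 83.1  87.4 109.8] ztop 236.1 235.2
```

Request:
jog_arm([
  [0.05,0,0,0],
  [0,0,0,0],
  [0,0,0,0],
  [0,0,0,0],
  [0,0,0,0],
  [0,0,0,0],
  [0,0,0,0],
  [0,0,0,0],
])

```text
clock: 20.4
eef_pos: [597.8, -211.9, 340.2]
tcp_rot: [-0.554, -0.44, 0.555, -0.439]
contact_force: [-7.6, 1.7, 0.2]
gripper_width: 9.8
```

```bash
python3 rd.py; python3 meas.py +w15
```

```text
t 20.4 pos [ 597.75 -211.88  340.19] s_tcp 86.88 F_e -7.77 F [-7.58  1.71  0.16] M [ 0.407  1.83  -0.002] w 9.82
w15 n 1774 yaw -12.85 tip [ 513.  -192.5] z 224.5 w [-6.3  5.7]
padtop 74 s [92.7 93.2 94.8 97.3 97.9] l [ 6.7 10.6]
hous 775 s [107.2 108.2 113.8 119.3 120.4] l [-4.3 11.3]
bar 343 s [ 83.2  87.5 109.6] ztop 235.7 234.7
```

Request:
jog_arm([
  [0.05,0,0,0],
  [0,0,0,0],
  [0,0,0,0],
  [0,0,0,0],
  [0,0,0,0],
  [0,0,0,0],
  [0,0,0,0],
  [0,0,0,0],
])

```text
clock: 21.12
eef_pos: [597.8, -211.9, 340.2]
tcp_rot: [-0.554, -0.44, 0.555, -0.439]
contact_force: [-8.7, 2.0, 2.5]
gripper_width: 9.9
```

```bash
python3 rd.py; python3 meas.py +w16
```

```text
t 21.12 pos [ 597.75 -211.88  340.2 ] s_tcp 86.87 F_e -8.9 F [-8.68  1.96  2.47] M [0.522 2.061 0.004] w 9.88
w16 n 1783 yaw -12.86 tip [ 512.9 -192.5] z 224.5 w [-6.3  5.7]
padtop 72 s [92.7 93.2 94.8 97.4 97.9] l [ 6.7 10.6]
hous 777 s [107.1 108.3 113.7 119.3 120.5] l [-4.3 11.2]
bar 344 s [ 83.2  87.5 109.6] ztop 235.7 234.9
```

Request:
jog_arm([
  [0,-0.05,0,0],
  [0,-0.05,0,0],
  [0,-0.05,0,0],
  [0,0,0,0],
  [0,0,0,0],
  [0,0,0,0],
  [0,0,0,0],
  [0,0,0,0],
])

```text
clock: 21.83
eef_pos: [596.8, -211.7, 340.2]
tcp_rot: [-0.554, -0.439, 0.554, -0.439]
contact_force: [-5.6, 1.3, 0.6]
gripper_width: 10.0
```

```bash
python3 rd.py; python3 meas.py +w17
python3 - <<'E'
from armfit import *
d=cam('side'); save(d,'pics/side17.png')
c=cam('scene'); save(c,'pics/s17.png'); pickle.dump(c,open('s17.pkl','wb'))
im=cv2.cvtColor(c['frame'],cv2.COLOR_RGB2BGR)
cv2.imwrite('pics/s17c.png',cv2.resize(im[190:370,190:370],None,fx=3.3,fy=3.3,interpolation=cv2.INTER_CUBIC))
w=pickle.load(open('w17.pkl','rb'));P=cloud(w).reshape(-1,3)
k=(np.linalg.norm(P[:,:2]-[598,-190],axis=1)<110)&(abs(P[:,2]-128)<6); Q=P[k]
A=np.c_[Q[:,:2]-Q[:,:2].mean(0),np.ones(len(Q))]; print('block plane',len(Q),np.linalg.lstsq(A,Q[:,2],rcond=None)[0])
E
```

```text
t 21.83 pos [ 596.82 -211.69  340.17] s_tcp 85.92 F_e -5.73 F [-5.58  1.32  0.6 ] M [0.324 1.553 0.029] w 9.99
w17 n 1772 yaw -12.87 tip [ 513.  -192.5] z 224.5 w [-6.3  5.7]
padtop 74 s [91.9 92.4 94.  96.6 97.1] l [ 6.8 10.6]
hous 760 s [107.2 108.2 113.7 119.3 120.4] l [-4.4 11.1]
bar 340 s [ 82.8  86.8 109.7] ztop 235.7 234.7
block plane 9439 [-1.72346056e-03 -1.04913386e-02  1.27476376e+02]
```

View pics/w17_c.png

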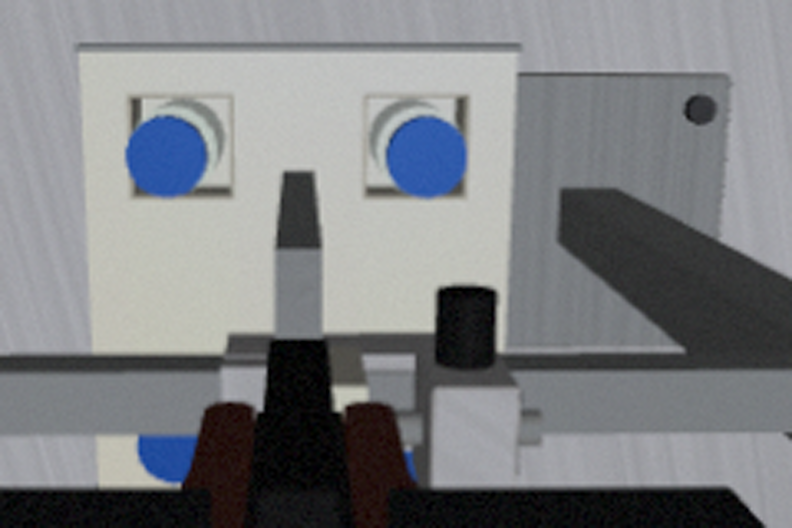

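View pics/s17c.png

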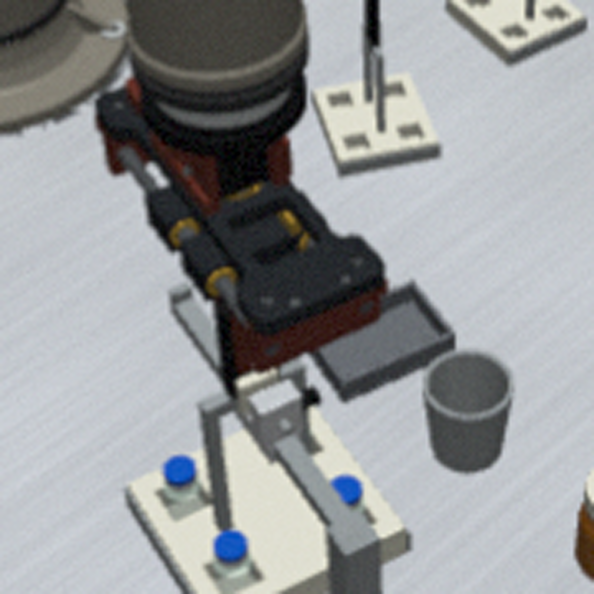

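Request:
jog_arm([
  [0,-0.05,0,0],
  [0,-0.05,0,0],
  [0,0,0,0],
  [0,0,0,0],
  [0,0,0,0],
  [0,0,0,0],
  [0,0,0,0],
  [0,0,0,0],
])

```text
clock: 22.65
eef_pos: [595.9, -211.5, 340.2]
tcp_rot: [-0.554, -0.439, 0.554, -0.439]
contact_force: [-5.7, 1.6, 0.4]
gripper_width: 9.8
```

```bash
python3 rd.py; python3 meas.py +w18
```

```text
t 22.65 pos [ 595.94 -211.53  340.18] s_tcp 85.03 F_e -5.9 F [-5.69  1.57  0.44] M [0.281 1.477 0.066] w 9.76
w18 n 1775 yaw -12.88 tip [ 513.  -192.6] z 224.5 w [-6.2  5.8]
padtop 75 s [91.  91.5 93.2 95.7 96.3] l [ 6.5 10.6]
hous 770 s [107.1 108.3 113.7 119.3 120.4] l [-4.4 11.2]
bar 343 s [ 82.   85.9 109.8] ztop 235.8 234.8
```

Request:
jog_arm([
  [0,-0.05,0,0],
  [0,-0.05,0,0],
  [0,0,0,0],
  [0,0,0,0],
  [0,0,0,0],
  [0,0,0,0],
  [0,0,0,0],
  [0,0,0,0],
])

```text
clock: 23.37
eef_pos: [595.3, -211.4, 340.1]
tcp_rot: [0.554, 0.439, -0.554, 0.439]
contact_force: [-4.2, 0.6, 2.6]
gripper_width: 9.5
```

```bash
python3 rd.py; python3 meas.py +w19
```

```text
t 23.37 pos [ 595.3  -211.39  340.13] s_tcp 84.37 F_e -4.24 F [-4.22  0.56  2.62] M [0.168 1.047 0.053] w 9.52
w19 n 1774 yaw -12.89 tip [ 513.1 -192.6] z 224.4 w [-6.2  5.7]
padtop 73 s [90.5 91.  92.6 95.2 95.7] l [ 6.8 10.5]
hous 760 s [107.  108.2 113.7 119.2 120.4] l [-4.4 11.2]
bar 331 s [ 81.5  85.4 109.7] ztop 235.7 234.7
```

Request:
jog_arm([
  [0,0,0,0],
  [0,0,0,0],
  [0,0,0,0],
  [0,0,0,0],
  [0,0,0,0],
  [0,0,0,0],
  [0,0,0,0],
  [0,0,0,0],
], grip=4.0)

```text
clock: 24.08
eef_pos: [595.1, -211.3, 339.6]
tcp_rot: [0.554, 0.439, -0.554, 0.439]
contact_force: [0.8, 0.5, -0.3]
gripper_width: 40.1
```

```bash
python3 rd.py; python3 meas.py +w20
```

```text
t 24.08 pos [ 595.08 -211.34  339.63] s_tcp 84.15 F_e 0.67 F [ 0.8   0.48 -0.28] M [-0.021 -0.055  0.013] w 40.14
w20 n 1778 yaw -12.87 tip [ 512.9 -192.4] z 224.5 w [-6.2  5.6]
padtop 413 s [90.2 90.7 92.9 95.1 95.5] l [-10.8  10.4]
hous 240 s [107.4 108.9 117.2 120.  120.6] l [ 1.  11.6]
bar 329 s [ 81.2  85.  109.6] ztop 235.6 234.8
```

View pics/w20_c.png

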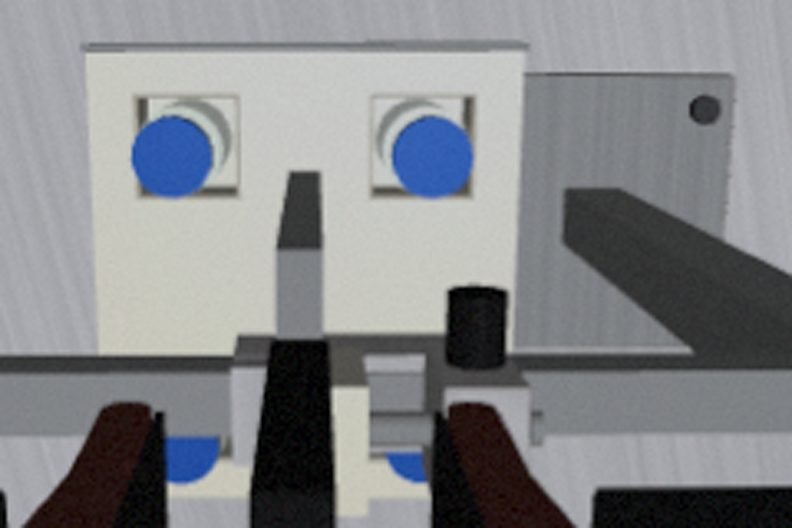

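Request:
jog_arm([
  [-0.5,0,0,0],
  [-1,0,0,0],
  [-1.5,0,0,0],
  [-2,0,0,0],
  [-2.5,0,0,0],
  [-2.5,0,0,0],
  [-2,0,0,0],
  [-1,0,0,0],
])

```text
clock: 24.8
eef_pos: [595.6, -211.2, 474.0]
tcp_rot: [0.555, 0.438, -0.553, 0.441]
contact_force: [0.0, 0.6, 0.9]
gripper_width: 39.6
```

Request:
jog_arm([
  [0,0,0,0],
  [0,0,0,0],
  [0,0,0,0],
  [0,0,0,0],
  [0,0,0,0],
  [0,0,0,0],
  [0,0,0,0],
  [0,0,0,0],
])

```text
clock: 25.47
eef_pos: [595.0, -211.3, 469.4]
tcp_rot: [-0.554, -0.439, 0.554, -0.439]
contact_force: [0.6, 0.7, 0.4]
gripper_width: 40.1
```

```bash
python3 rd.py; python3 meas.py +w21
python3 - <<'E'
from armfit import *
c=cam('scene'); save(c,'pics/s21.png')
d=cam('side'); save(d,'pics/side21.png')
im=cv2.cvtColor(c['frame'],cv2.COLOR_RGB2BGR)
cv2.imwrite('pics/s21c.png',cv2.resize(im[220:400,200:380],None,fx=3.3,fy=3.3,interpolation=cv2.INTER_CUBIC))
w=pickle.load(open('w21.pkl','rb'));P=cloud(w).reshape(-1,3)
k=(np.linalg.norm(P[:,:2]-[596,-190],axis=1)<110)&(abs(P[:,2]-128)<6); Q=P[k]
A=np.c_[Q[:,:2]-Q[:,:2].mean(0),np.ones(len(Q))]; print('block plane',len(Q),np.linalg.lstsq(A,Q[:,2],rcond=None)[0])
k=(np.linalg.norm(P[:,:2]-[596,-211],axis=1)<25)&(P[:,2]>295)&(P[:,2]<306)
print('tabtop',k.sum(),np.median(P[k],0),cv2.minAreaRect(P[k][:,:2].astype(np.float32)))
print(st()['clock'])
E
```

```text
t 25.47 pos [ 595.01 -211.34  469.35] s_tcp 84.08 F_e 0.41 F [0.58 0.66 0.35] M [-0.052 -0.054  0.021] w 40.12
w21 n 699 yaw -13.07 tip [ 513.  -193.1] z 224.6 w [-6.   5.8]
padtop 174 s [90.4 90.4 93.1 95.7 95.8] l [-11.2  10.2]
hous 404 s [107.1 108.6 114.  119.3 120.4] l [-12.  11.]
bar 124 s [ 81.5  85.2 109.4] ztop 235.4 234.7
block plane 5074 [ 1.00922676e-02 -7.01211335e-03  1.27498232e+02]
tabtop 523 [ 595.06112484 -211.37484846  300.53523173] ((594.6759643554688, -211.92283630371094), (30.43815803527832, 9.646699905395508), 77.04541015625)
25.6167
```

View pics/w21.png

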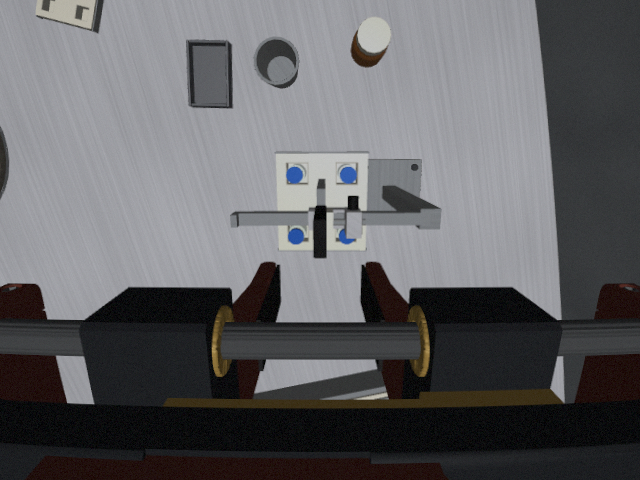

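View pics/s21c.png

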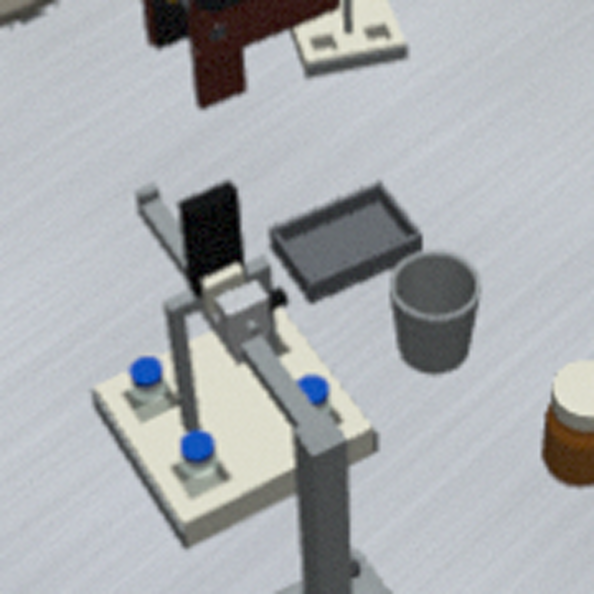

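View pics/side21.png

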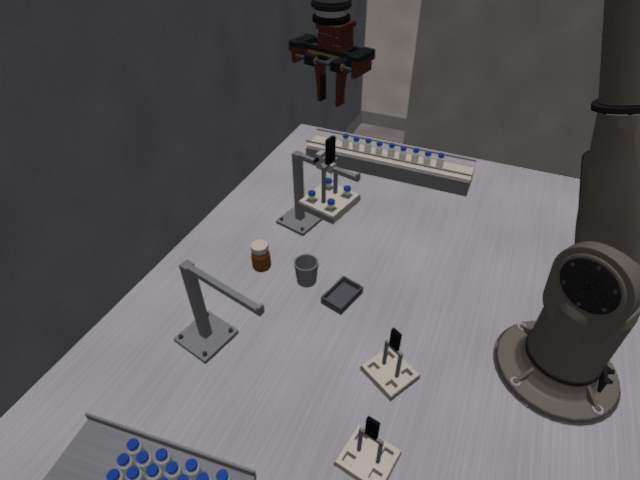

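Run:
```python
from h import *
s=st(); print(s['clock'],np.abs(s['joint_vel']).max(),s['contact_force'])
print(robot.finish_job())
```

```text
25.6167 0.001310684504824569 [ 0.16791827 -0.12977507 -0.48023366]
the job is handed in; nothing more can be done
None
```

The carrier now hangs in the docking saddle of the other stand, its crossbar down on the arm between the sill and the paddle. I handed the job in at 25.6 s of the 69 s allowed.

- **Lift and carry:** I gripped the carrier by its tab and lifted it 16 mm off the plain stand. I drew it out past the tip of that arm and carried it level to the receiving stand without setting it down.
- **Docking:** I felt the paddle at about 76 mm of tool travel past the arm tip, where the camera had predicted 77. I pressed it back about 10.5 mm, well short of its hard end. The push read up to 9 N. I lowered the carrier until the arm took the load, eased it back to the sill and let go.

**Last checks:**
- **Seating:** the crossbar top read z = 234.7 mm, the same as when it hung on the first stand. The crossbar lies against the sill to within the measuring error.
- **Carrier and vials:** the carrier is level within about 0.7°, and all four vials are standing.
- **Other things on the table:** the beaker, jar, tray and small carriers look unmoved by eye. I did not measure them again.
- **Gripper:** it is clear of everything at 469 mm, with force readings near zero.

**One disagreement:** the camera put the paddle travel at about 9 mm and the crossbar position gave about 8.3, against the nominal 8. Part of the paddle is hidden behind the tab and I could not read the joint directly.

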